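# Stack a gearbox in the build nest

### The arm

A 6-joint arm with a two-finger parallel gripper is mounted at the origin on the work surface. World frame = base frame: x ahead of the robot, y to its left, z up, the work surface at z = 0. Lengths are in mm, angles in rad, forces in N, time in s.
With the tool pointing down it reaches from about 350 to 975 mm from the base axis. Payload 7.1 kg.
Tool frame: the origin (TCP) lies midway between the tips of the shut fingers; the grasp point (between the pads) lies 19 mm behind it; z points along the fingers, y is the line along which they close (so a half turn about z gives the same grasp; the last joint's range is limited). The gripper opens to 88 mm and grips with 3 to 60 N. Pads are 20 mm wide; open, the fingers measure 115 mm over their backs; the gripper's body (75 mm by 178 mm) begins 61 mm behind the grasp point.
Start: joints at [-0.019, 0.423, 1.63, -0, 1.089, -0.019], TCP at [624.984, 0.026, 222.675] pointing down, gripper open.
Joint ranges: [-3, 3], [-0.9, 2.11], [0.09, 2.58], [-1.31, 4.45], [0.11, 2.69], [-2.54, 2.54]. Speed limits (rad/s): [2.39, 2.39, 3.01, 3.14, 3.14, 3.14].

### API

Orientations are given as a rotation vector (axis times angle).
In Python, from workcell import ctrl gives the robot as it stands. The module is installed in compiled form; this text tells all that it offers.
- The arm moves only by the tool apply_moves, never from a script. Its argument "targets" is a list of rows, each a list of 3 entries, a list of its own where there are three numbers: the opening, from -1 (shut) to 1 (fully open), then the shift along the tool's x, y, z normalised to -1 to 1, where 1 is 5 cm, then the turn, a rotation vector about the tool's x, y, z normalised to -1 to 1, where 1 is 90 degrees. In form: [[jaw, [x, y, z], [wx, wy, wz]], ...]. A call has 1 to 8 rows; each row shifts and turns the commanded pose from where the row before left it, along the tool's axes as they then stand; what a row does not reach is not made up. A row lasts 1/8 s, in which the tool goes at most 62.5 mm and 10.7 degrees, less where a joint would pass 70% of its speed; a pose out of reach is approached as far as the arm can. A call with a number of a shift or a turn outside -1 to 1 is refused whole. A call with a gripper value outside its range is refused whole. The fingers move at their own pace and stop on an object; the grip force is fixed at half the most. Time passes only in rows, so rows that do not move let the fingers close. It gives the time, the measured TCP pose, the force, the opening and the grip force at its end, in the units of the state.
- ctrl.get_obs(): the state, without advancing time (a new reading comes with each control period).
- ctrl.get_image(name): name is "scene" or "side" or "wrist"; returns a dict with "pixels" (384x512x3 uint8, blue, green, red), "camera_matrix" (3x3 intrinsics, pixels), "k1" (the pictures are not rectified: a ray, as slopes to the right and down, at radius r is drawn at 1 + k1 r^2 times it, then the intrinsics apply), "view" (4x4, takes a point from world to camera coordinates); the wrist camera has in their place "hand_eye" (4x4, takes a point from camera to tool coordinates, whose origin is the TCP and whose axes are the flange's). Camera axes: x right, y down, z forward; pixel columns grow to the right and rows downward; lengths in mm; the calibration is good to about 2 mm. A picture is of the moment at which its call begins: read the wrist's pose just before it. There is no depth.
- ctrl.close_job(): hands the job in; it is judged then, once.
Trained networks look in the newest picture that a camera, given by its name, has taken for a name from the list of things; names that differ only in an ending like _2 or _b are one class to them, and where a whole thing is asked for, a point or a joint stands for the part that bears it (a point fixed in the world has none). Each returns a list of dicts, best first, with "score" (0 to 1); they miss things now and then, are a little off and sometimes report something else, mostly with a low value. They report only what shows in the picture. A call takes as long as a camera call. They do not tell look-alikes from the thing itself.
- ctrl.masks_of(label, camera): "region" (384x512 bool, what is visible of it) and "bbox" ([left, top, right, bottom] in pixels, round what is visible of it).
- ctrl.pinpoint(label, camera): "xy" ([column, row] in pixels: a listed point, or the origin of a listed thing).
The state is a dict: "t": time; "qpos": joint angles; "qvel": joint speeds; "joint_torque": joint torques, N m; "ee_pos": TCP position; "orientation": TCP orientation; "ft_force": force on the tool from outside, world axes, zero at the start; "moment": the same for the moment, N m; "width": finger opening in mm; "grasp_force": force on a finger pad.
Only numpy, scipy, OpenCV 4.12 (cv2) and the standard library are available. Lean on these libraries where they do the work, as an engineer would, in place of code of your own. Each camera call takes 0.05 s, during which the arm holds its last target. There are 200 camera calls.

### The job

Stack up the gearbox in the build nest: first the input block, then on it every ring-gear plate there is in the parts box, and last the round output cover with its shaft up and its pilot in the bore, each fully down and square in the pocket and set down, not dropped. The ring plates lie under the box's lift-out tray: take the tray out level, so that its screws do not spill, set it down on the rubber mat before you take the plates, and at the end put it back in its place on the box. Leave everything else on the bench where it is.

Things in the scene. Friction and masses are not known exactly. Their poses are not given: they have to be found in the camera images.
- nest: the build nest, fixed: an aluminium plate 100 x 100 x 10 mm with four L-shaped steel corner posts, 8 mm thick, that stand to 80 mm above the bench and flare out above that as a lead-in up to 87 mm. In the middle of each of the four sides, between the posts, is a window 38 mm wide where fingers go in. Origin: centre of the plate's underside, on the bench; x and y along its sides
- pocket (a point): the centre of the pocket's floor, on top of the nest's plate, 10 mm above the bench; axes as the nest's. The pocket between the posts is 59 x 59 mm (75 mm over the outside of the posts)
- block: the gearbox input block: solid aluminium, 56 x 56 mm, 36 mm tall, 300 g, a round recess in its top and shallow grooves on two sides. Stands upright on the bench beside the nest. Origin: centre of its underside; x and y along its sides; any quarter turn fits the pocket
- ring1: a square steel ring-gear plate, 56 x 56 x 8 mm, toothed round bore of 38 mm, 90 g, lying flat on the box's floor under the tray. Origin: centre of its underside; z its thickness, x and y along its sides. Any quarter turn fits. Two to four plates are there (an absent one reads None from the start)
- ring2: another ring-gear plate like ring1, or absent. The plates lie two by two in the box, sides nearly along the box's, about 96 mm apart along the box's x and 72 mm along its y: finger room of about 28 mm on the sides that face along the box's x, only about 10 mm on the others
- ring3: another ring-gear plate like ring1, or absent
- ring4: another ring-gear plate like ring1, or absent
- cover: the output cover: a round aluminium disc 56 mm across, 8 mm thick; below it a low tapered pilot (36 mm across, 29 at its foot, 4 mm high) that centres it in the top plate's bore; above it a hub 32 mm across, 6 mm high, and a steel shaft 13 mm across up to 44 mm above the disc's underside; 160 g. Stands shaft up on its pilot on the bench. Origin: centre of the disc's underside; z along the shaft
- partsbox: the blue parts box, fixed: open on top, outside 218 mm (its x) by 158 mm (its y), 48 mm tall, walls and floor 4 mm thick. Origin: centre of its underside, on the bench
- tray: the grey lift-out tray, 280 g, hung in the box's mouth with 4 mm of play all round: 202 mm (x) by 142 mm (y), 28 mm deep. A flange round it (222 x 162 mm, its underside 18 mm above the tray's) rests on the box's rim, so the tray's underside is 30 mm above the box's. Screws lie in it (fixed to it). Origin: centre of its underside; axes as the box's when in it; a half turn fits too
- tray_handle (a point): the middle of the tray's carrying handle, 74 mm above the tray's underside: a bar along the tray's x, 110 mm long, 14 mm wide, 12 mm high, with clear space below it and beside it
- mat: a black rubber mat, fixed flat on the bench, 250 mm (x) by 190 mm (y), 3 mm thick: clear space for the tray. Origin: centre of its underside
- smallring: a square steel ring plate of another, smaller gearbox, 40 mm square, 8 mm thick, 26 mm bore: not part of this job, leave it. Origin: centre of its underside
- caliper: a digital caliper lying flat, 235 mm long: leave it. Origin: middle of its length, lowest level
- tape: a roll of tape lying flat, 104 mm across, 24 mm high: leave it. Origin: centre of its underside
- jar: a clear jar with a red lid, 84 mm across, 115 mm tall: leave it. Origin: centre of its underside
- driver: a screwdriver lying on the bench, 200 mm long: leave it. Origin: middle of its length, lowest level
- sprocket: an aluminium sprocket lying flat, 68 mm across, 18 mm high: leave it. Origin: centre of its underside
Things that resemble listed ones, but are neither listed nor needed, are in the scene too. Leave any brown look-alike of the block alone.

How it is judged:
By the outcome, as a careful person would: the job done as asked, in the order asked, and still so for the second after the job is handed in, with the robot touching nothing.
Of ring1, ring2, ring3, ring4 only 2 to 4 are there at a start; the rules pass over those that are not, and their reading is None.
At some moment in a run one of block, cover may be knocked a few centimetres aside while the robot is not near it.
It also fails if it takes over 210 s, if anything falls off the work surface, if the arm or the gripper's body presses on something with over 40 N, if the wrist force passes 120 N, or if a joint passes its speed limit or range.

## Working session

There is one attempt and no reset: what is moved stays moved. The work goes in short steps, Python scripts to look and compute and a tool call to move; the robot and the scene stay as the last step left them, time stands still between calls to the robot, and variables do not carry over. Pictures are saved under pics/ and viewed, at most 14 in all, crops included, and the job is handed in when it is done.

Besides the shell and the picture viewer there is one more tool, called after ">>>" as name(argument=value, ...), one argument or row to a line, values as JSON. apply_moves: Moves the arm, as the interface text tells. Scaled input: -1 to 1 covers 5 cm each way for a shift and 90 degrees each way for a turn. Its arguments: {"type":"object","properties":{"targets":{"type":"array"}},"required":["targets"]}

```bash
mkdir -p pics
cat > h.py <<'E'
import numpy as np, cv2
from scipy.spatial.transform import Rotation as R
from workcell import ctrl
def cam(name):
    o=ctrl.get_obs(); im=ctrl.get_image(name)
    K=np.array(im["camera_matrix"]); k1=im["k1"]
    if "view" in im: V=np.array(im["view"])
    else:
        T=np.eye(4); T[:3,:3]=R.from_rotvec(o["orientation"]).as_matrix(); T[:3,3]=o["ee_pos"]
        V=np.linalg.inv(T@np.array(im["hand_eye"]))
    return dict(img=np.array(im["pixels"]),K=K,k1=k1,V=V)
def proj(c,p):
    q=c["V"]@np.append(p,1.); s=q[:2]/q[2]; s=s*(1+c["k1"]*(s@s))
    return (c["K"]@np.append(s,1))[:2]
def ray(c,uv):
    d=np.linalg.solve(c["K"],np.append(uv,1.))[:2]; s=d.copy()
    for _ in range(30): s=d/(1+c["k1"]*(s@s))
    Ri=c["V"][:3,:3].T; return -Ri@c["V"][:3,3], Ri@np.append(s,1)
def atz(c,uv,z):
    o,d=ray(c,uv); return o+d*(z-o[2])/d[2]
def tri(rays):
    A=0;b=0
    for o,d in rays:
        d=d/np.linalg.norm(d);P=np.eye(3)-np.outer(d,d);A=A+P;b=b+P@o
    return np.linalg.solve(A,b)
def save(c,n,crop=None,f=1):
    i=c["img"]
    if crop: i=i[crop[1]:crop[3],crop[0]:crop[2]]
    cv2.imwrite("pics/"+n,cv2.resize(i,None,fx=f,fy=f,interpolation=cv2.INTER_CUBIC))
def st():
    o=ctrl.get_obs(); print("t %.2f"%o["t"],"p",np.round(o["ee_pos"],1),"rv",np.round(o["orientation"],3),"F",np.round(o["ft_force"],1),"w %.1f g %.1f"%(o["width"],o["grasp_force"])); return o
E
python3 - <<'E'
from h import *
st()
cs={}
for n in("scene","side","wrist"):
    cs[n]=cam(n)
    if n!="wrist": save(cs[n],n+"0.png",f=1.5)
    o,d=ray(cs[n],(256,192)); print(n,np.round(o),np.round(d,2))
    for l in ["nest","block","cover","partsbox","tray","tray_handle","mat","smallring","pocket"]:
        for r in ctrl.pinpoint(l,n)[:3]:
            z={"cover":4,"tray":30,"tray_handle":104,"pocket":10}.get(l,0)
            if r["score"]>.2: print(n,l,round(r["score"],2),np.round(r["xy"]),np.round(atz(cs[n],r["xy"],z)))
E
```

```text
t 0.00 p [624.5   0.  222. ] rv [-2.221e+00 -2.221e+00  2.000e-03] F [-0.8  0.5  0.3] w 88.0 g 0.0
scene [1197.  328.  802.] [-0.65 -0.29 -0.7 ]
scene nest 0.68 [247. 214.] [530.  11.   0.]
scene block 0.95 [379. 179.] [280. 269.  -0.]
scene block 0.92 [310. 218.] [479. 151.   0.]
scene cover 0.61 [182. 212.] [ 592. -130.    4.]
scene partsbox 0.72 [127. 170.] [ 522. -339.    0.]
scene tray 0.56 [124. 162.] [ 523. -342.   30.]
scene tray 0.26 [ 99. 252.] [ 786. -216.   30.]
scene tray_handle 0.66 [249. 214.] [615.  57. 104.]
scene tray_handle 0.64 [119. 139.] [ 523. -340.  104.]
scene tray_handle 0.26 [125. 161.] [ 584. -278.  104.]
scene mat 0.91 [378. 250.] [508. 319.   0.]
scene smallring 0.81 [248. 272.] [681.  84.   0.]
scene pocket 0.71 [249. 214.] [538.  20.  10.]
side [ 162. -643.  858.] [ 0.34  0.61 -0.71]
side nest 0.6 [256. 210.] [534.  26.   0.]
side block 0.88 [223. 189.] [491. 156.  -0.]
side block 0.65 [146. 195.] [274. 252.   0.]
side cover 0.56 [304. 242.] [ 586. -147.    4.]
side partsbox 0.48 [302. 240.] [ 585. -136.    0.]
side tray 0.68 [333. 306.] [ 523. -346.   30.]
side tray_handle 0.91 [335. 286.] [ 524. -338.  104.]
side mat 0.66 [204. 158.] [499. 319.   0.]
side smallring 0.61 [288. 181.] [682.  81.   0.]
side pocket 0.78 [257. 214.] [525.   4.  10.]
side pocket 0.44 [219. 250.] [371. -57.  10.]
wrist [625.  73. 385.] [-0.01 -0.28 -0.96]
wrist nest 0.7 [183. 155.] [529.  11.   0.]
wrist block 0.87 [137.  41.] [483. 146.   0.]
wrist block 0.64 [357.   6.] [736. 183.   0.]
wrist cover 0.65 [230. 265.] [ 584. -140.    4.]
wrist partsbox 0.43 [231. 268.] [ 586. -148.    0.]
wrist tray 0.31 [231. 265.] [ 589. -126.   30.]
wrist tray_handle 0.65 [138.  41.] [521. 127. 104.]
wrist smallring 0.69 [304.  89.] [678.  91.   0.]
wrist pocket 0.87 [181. 151.] [530.  18.  10.]
```

View pics/scene0.png

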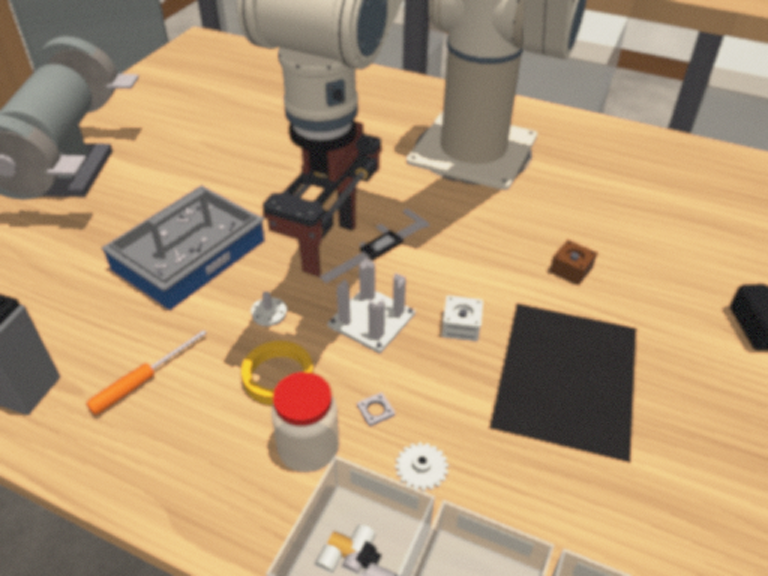

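View pics/side0.png

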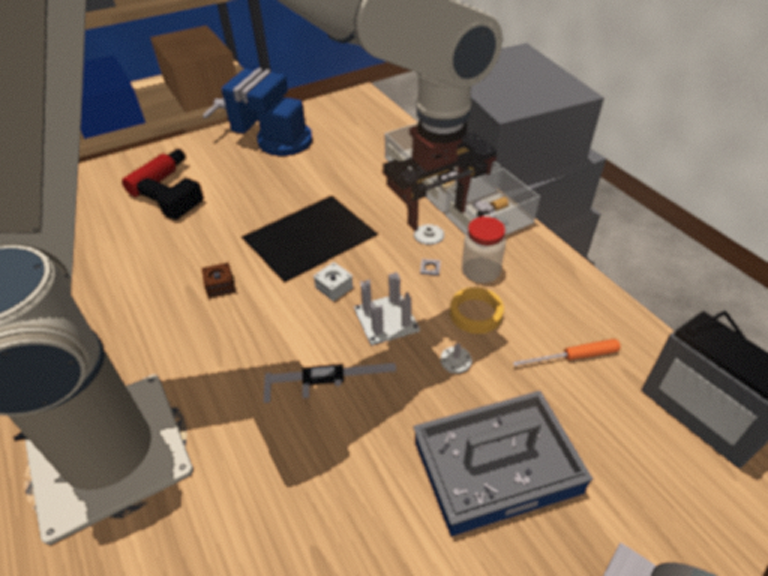

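Both pictures show the aluminium block at scene px (310,212), with the brown look-alike at (382,175). The nest is at (247,212), the cover at (180,207), the box and tray at (124,163), and the mat at (378,252). The block meant is the light aluminium one beside the nest. I'll move in to confirm it and measure.

>>> apply_moves(
  targets=[
    [1,[0.62,-0.6,0],[0,0,0]],
    [1,[0.62,-0.6,0],[0,0,0]],
    [1,[0.62,-0.6,0],[0,0,0]],
    [1,[0.62,-0.6,0],[0,0,0]],
    [1,[0,0,0],[0,0,0]],
    [1,[0,0,0],[0,0,0]],
  ],
)

```text
t: 2.25
ee_pos: [505.7, 123.9, 223.0]
orientation: [2.22, 2.221, 0.001]
ft_force: [-0.5, 0.1, 0.4]
width: 87.7
grasp_force: 0.0
```

Run:
```python
from h import *
st()
c=cam("wrist"); save(c,"w1.png",f=1.5)
for l,z in [("nest",0),("pocket",10),("block",0)]:
    for r in ctrl.pinpoint(l,"wrist")[:3]: print(l,round(r["score"],2),np.round(r["xy"]),np.round(atz(c,r["xy"],z),1))
for l,z in [("nest",10),("block",36)]:
  for m in ctrl.masks_of(l,"wrist")[:1]:
    k,_=cv2.findContours(m["region"].astype(np.uint8),cv2.RETR_EXTERNAL,cv2.CHAIN_APPROX_NONE); k=max(k,key=len)
    P=np.array([atz(c,p[0],z)[:2] for p in k]).astype(np.float32); print(l,m["bbox"],cv2.minAreaRect(P))
```

```text
t 2.25 p [505.7 123.9 223. ] rv [2.220e+00 2.221e+00 1.000e-03] F [-0.5  0.1  0.4] w 87.7 g 0.0
nest 0.67 [276. 245.] [528.3  11.8   0. ]
pocket 0.87 [280. 246.] [533.   14.5  10. ]
block 0.91 [239. 145.] [480.8 147.3   0. ]
block 0.85 [69. 40.] [280.3 274.1   0. ]
nest [233.9, 205.9, 321.0, 287.4] ((531.6878051757812, 4.609077453613281), (118.96759796142578, 109.58351135253906), 80.30682373046875)
block [205.4, 118.5, 269.8, 180.5] ((481.3302001953125, 145.45773315429688), (57.54347229003906, 59.10890197753906), 15.201761245727539)
```

View pics/w1.png

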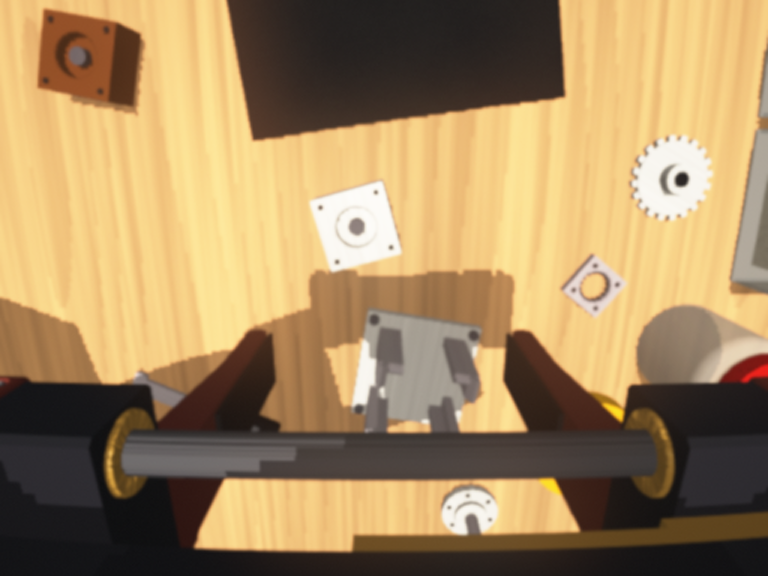

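The wrist view shows the aluminium block at px (237,150), turned about 15°, with white metal and a round recess in its top; that is the one meant. The brown look-alike is at (58,37). The nest is at (278,245), turned about -9°, partly behind the gripper. I'll take a second view nearer the nest.

>>> apply_moves(
  targets=[
    [1,[-0.8,0.06,0],[0,0,0]],
    [1,[-0.8,0.06,0],[0,0,0]],
    [1,[-0.5,0,0],[0,0,0]],
    [1,[0,0,0],[0,0,0]],
    [1,[0,0,0],[0,0,0]],
  ],
)

```text
t: 3.18
ee_pos: [511.1, 19.3, 222.6]
orientation: [-2.222, -2.221, -0.0]
ft_force: [-0.4, -0.1, -0.3]
width: 87.6
grasp_force: 0.0
```

Run:
```python
from h import *
import pickle
st()
c=cam("wrist"); save(c,"w2.png",(150,20,410,215),f=3)
pickle.dump(c,open("w2.pkl","wb"))
for l,z in [("nest",0),("pocket",10),("block",0),("cover",4)]:
    for r in ctrl.pinpoint(l,"wrist")[:2]: print(l,round(r["score"],2),np.round(r["xy"]),np.round(atz(c,r["xy"],z),1))
g=cv2.cvtColor(c["img"],cv2.COLOR_BGR2HSV)
for l,z in [("block",36),("nest",10)]:
  for m in ctrl.masks_of(l,"wrist")[:1]:
    M=m["region"].astype(np.uint8)
    if l=="block": M=M&(g[...,2]>200)&(g[...,1]<60)
    k,_=cv2.findContours(M.astype(np.uint8),cv2.RETR_EXTERNAL,cv2.CHAIN_APPROX_NONE); k=max(k,key=len)
    r=cv2.minAreaRect(k); print(l,r)
    P=np.array([atz(c,p[0],z)[:2] for p in k]).astype(np.float32); print(l,cv2.minAreaRect(P)); print(cv2.boxPoints(r).round(1).tolist())
```

```text
t 3.17 p [511.1  19.3 222.6] rv [-2.222 -2.221 -0.   ] F [-0.4 -0.1 -0.3] w 87.6 g 0.0
nest 0.58 [272. 170.] [527.5  11.5   0. ]
pocket 0.89 [276. 170.] [532.1  13.8  10. ]
block 0.95 [232.  58.] [479.4 144.9   0. ]
cover 0.71 [310. 277.] [ 581.6 -140.1    4. ]
block ((276.8179016113281, 159.4335174560547), (83.85954284667969, 60.67081832885742), 8.746162414550781)
block ((531.1444702148438, 29.982526779174805), (69.59437561035156, 95.79248809814453), 80.7516860961914)
[[230.8000030517578, 183.0], [240.0, 123.0999984741211], [322.8999938964844, 135.8000030517578], [313.6000061035156, 195.8000030517578]]
nest ((274.2919006347656, 174.65135192871094), (84.06383514404297, 91.34208679199219), 8.972625732421875)
nest ((529.5299682617188, 4.968898773193359), (116.09303283691406, 103.55398559570312), 80.59327697753906)
[[225.6999969482422, 213.1999969482422], [239.89999389648438, 123.0], [322.8999938964844, 136.10000610351562], [308.70001220703125, 226.3000030517578]]
```

View pics/w2.png

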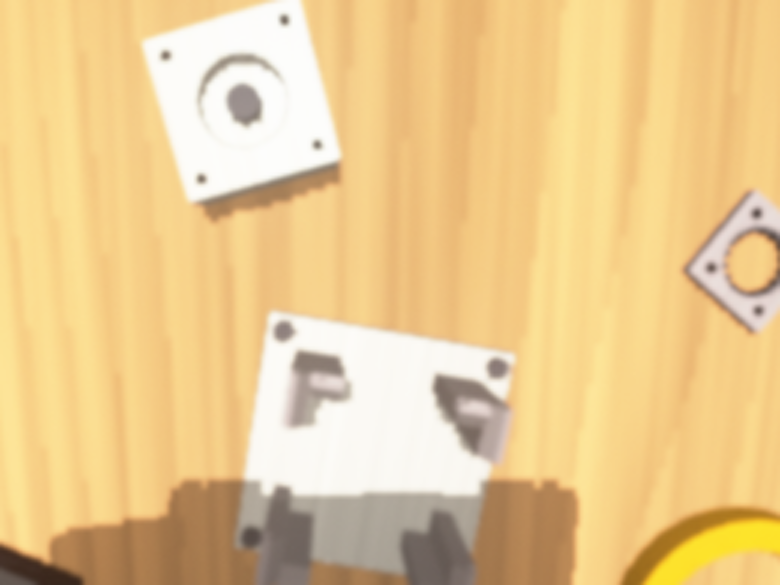

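The crop shows the block top corners at crop px (142,41), (300,-3), (340,160) and (190,203). The nest plate corners are at (270,311), (515,353), (235,547) and about (480,575). I'll refine and triangulate these.

Run:
```python
from h import *
import pickle
from scipy.optimize import least_squares
c=pickle.load(open("w2.pkl","rb"))
def sub(p):
    g=cv2.cvtColor(c["img"],cv2.COLOR_BGR2GRAY)
    return cv2.cornerSubPix(g,np.array(p,np.float32).reshape(-1,1,2),(4,4),(-1,-1),(3,30,.01)).reshape(-1,2)
def f(crop): return [[150+x/3-.33,20+y/3-.33] for x,y in crop]
b=sub(f([(142,41),(300,-3),(340,160),(190,203)])); n=sub(f([(270,311),(515,353),(235,547)]))
print(b.round(1).tolist(),f([(142,41),(300,-3),(340,160),(190,203)])); print(n.round(1).tolist())
B=np.array([atz(c,p,36)[:2] for p in b]); N=np.array([atz(c,p,10)[:2] for p in n])
print("block",B.round(1).tolist(),B.mean(0),[np.linalg.norm(B[i]-B[i-1]).round(1) for i in range(4)],[np.degrees(np.arctan2(*(B[j]-B[i])[::-1])).round(1) for i,j in((0,1),(3,2),(3,0),(2,1))])
print("nest",N.round(1).tolist(),(N[1]+N[2])/2,np.linalg.norm(N[1]-N[0]),np.linalg.norm(N[2]-N[0]),[np.degrees(np.arctan2(*d[::-1])).round(1) for d in (N[1]-N[0],N[0]-N[2])])
# block from view-1 hand corners: triangulate height
import cv2
im=cv2.imread("pics/w1.png")
```

```text
[[196.5, 33.5], [248.5, 17.100000381469727], [262.5, 73.0999984741211], [215.6999969482422, 86.5]] [[197.00333333333333, 33.336666666666666], [249.67, 18.67], [263.00333333333333, 73.00333333333334], [213.00333333333333, 87.33666666666667]]
[[239.6999969482422, 123.30000305175781], [321.29998779296875, 137.3000030517578], [231.1999969482422, 202.60000610351562]]
block [[445.5, 164.8], [500.0, 180.4], [514.6, 124.6], [464.1, 111.0]] [481.05526624 145.21780508] [np.float64(56.9), np.float64(56.7), np.float64(57.7), np.float64(52.3)] [np.float64(15.9), np.float64(15.0), np.float64(109.0), np.float64(104.6)]
nest [[487.8, 70.1], [586.0, 53.6], [475.3, -29.0]] [530.644841    12.29186405] 99.57589243740794 99.8444939400438 [np.float64(-9.6), np.float64(82.8)]
```

>>> apply_moves(
  targets=[
    [1,[0.28,-0.06,0.5],[0,0,0]],
    [1,[0.28,-0.06,0.5],[0,0,0]],
    [1,[0.28,-0.06,0.5],[0,0,0]],
    [1,[0.27,-0.06,0.5],[0,0,0]],
    [1,[0,0,0],[0,0,-0.083]],
    [1,[0,0,0],[0,0,-0.084]],
    [1,[0,0,0],[0,0,0]],
    [1,[0,0,0],[0,0,0]],
  ],
)

```text
t: 4.53
ee_pos: [499.1, 74.6, 122.8]
orientation: [1.915, 2.49, 0.0]
ft_force: [0.2, 0.9, 0.4]
width: 88.0
grasp_force: 0.0
```

```bash
cat >> h.py <<'E'
def sqfit(c,p0,size,z,yaw0,inner=False):
    """fit square of side size at height z by maximising gradient magnitude across its edges"""
    from scipy.optimize import minimize
    g=cv2.GaussianBlur(c["img"].astype(np.float32),(0,0),1.0)
    gm=np.sqrt(sum(cv2.Sobel(g[...,i],cv2.CV_32F,1,0)**2+cv2.Sobel(g[...,i],cv2.CV_32F,0,1)**2 for i in range(3)))
    gm=np.minimum(gm,np.percentile(gm,98))
    t=np.linspace(-.42,.42,40); 
    def pts(v):
        s=v[3] if len(v)>3 else size
        e=np.concatenate([np.c_[t,t*0-.5],np.c_[t,t*0+.5],np.c_[t*0-.5,t],np.c_[t*0+.5,t]])*s
        a=np.radians(v[2]); return e@np.array([[np.cos(a),np.sin(a)],[-np.sin(a),np.cos(a)]])+v[:2]
    def cost(v):
        uv=np.array([proj(c,(x,y,z)) for x,y in pts(v)],np.float32)
        return -float(cv2.remap(gm,uv[:,:1],uv[:,1:],cv2.INTER_LINEAR).mean())
    best=None
    for dx in(-3,0,3):
        for dy in(-3,0,3):
            r=minimize(cost,[p0[0]+dx,p0[1]+dy,yaw0,size],method="Nelder-Mead",options=dict(initial_simplex=[[p0[0]+dx,p0[1]+dy,yaw0,size],[p0[0]+dx+2,p0[1]+dy,yaw0,size],[p0[0]+dx,p0[1]+dy+2,yaw0,size],[p0[0]+dx,p0[1]+dy,yaw0+2,size],[p0[0]+dx,p0[1]+dy,yaw0,size+1.5]],xatol=.05,fatol=1e-3))
            if best is None or r.fun<best.fun: best=r
    im=c["img"].copy()
    for x,y in pts(best.x): 
        u=proj(c,(x,y,z)); cv2.circle(im,(int(round(u[0])),int(round(u[1]))),0,(0,0,255),-1)
    return best.x,best.fun,im
E
python3 - <<'E'
from h import *
st()
c=cam("wrist")
v,f,im=sqfit(c,(480.7,145),56,36,15); print(v.round(2),f)
c2=dict(c,img=im); save(c2,"w3.png",f=1.2)
E
```

```text
t 4.53 p [499.1  74.6 122.8] rv [1.915 2.49  0.   ] F [0.2 0.9 0.4] w 88.0 g 0.0
[480.51 145.18  14.95  56.95] -277.8979187011719
```

View pics/w3.png

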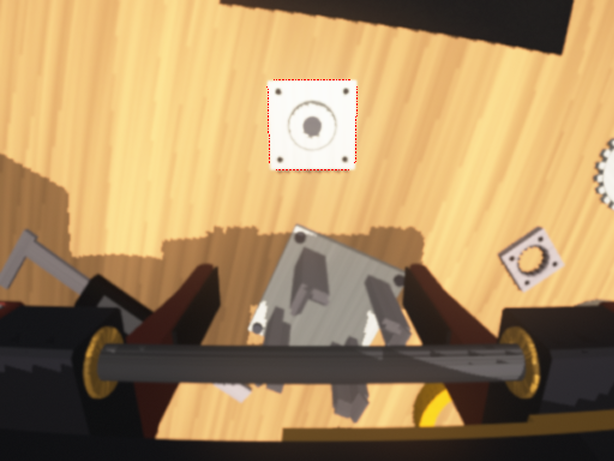

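The fitted square sits exactly on the aluminium block's top edges, at about (257-297, 66-141) in the original. Next the same measurement over the nest.

>>> apply_moves(
  targets=[
    [1,[-0.68,-0.074,0],[0,0,0]],
    [1,[-0.68,-0.074,0],[0,0,0]],
    [1,[-0.68,-0.074,0],[0,0,0]],
    [1,[-0.67,-0.074,0],[0,0,0]],
    [1,[0,0,0],[0,0,0.087]],
    [1,[0,0,0],[0,0,0.087]],
    [1,[0,0,0],[0,0,0.086]],
    [1,[0,0,0],[0,0,0]],
  ],
)

```text
t: 5.58
ee_pos: [519.9, -60.3, 122.8]
orientation: [2.378, 2.053, 0.0]
ft_force: [-0.4, 0.2, 0.4]
width: 87.9
grasp_force: 0.0
```

Run:
```python
from h import *
st()
c=cam("wrist")
v,f,im=sqfit(c,(530.6,12.3),100,10,-8.4); print("plate",v.round(2),f)
v2,f,im=sqfit(dict(c,img=c["img"]),v[:2],75,80,v[2]); print("posts outer",v2.round(2),f)
v3,f,im3=sqfit(dict(c,img=c["img"]),v[:2],59,80,v[2]); print("posts inner",v3.round(2),f)
for r in ctrl.pinpoint("pocket","wrist")[:1]: print(r["xy"],atz(c,r["xy"],10))
im=c["img"].copy()
for s,z,w in((100,10,v),(59,80,v),(75,80,v)):
    a=np.radians(w[2]);Q=np.array([[-1,-1],[1,-1],[1,1],[-1,1]])*s/2@np.array([[np.cos(a),np.sin(a)],[-np.sin(a),np.cos(a)]])+w[:2]
    cv2.polylines(im,[np.array([proj(c,(x,y,z)) for x,y in Q]).round().astype(int)],True,(0,0,255),1)
save(dict(c,img=im),"w4.png",(130,20,390,215),f=3)
```

```text
t 5.58 p [519.9 -60.3 122.8] rv [2.378 2.053 0.   ] F [-0.4  0.2  0.4] w 87.9 g 0.0
plate [528.27  12.42  -9.53  99.95] -206.328857421875
posts outer [528.76  12.39  -9.59  74.5 ] -206.3673858642578
posts inner [529.59  19.98  -9.72  59.14] -138.35740661621094
[258.0, 101.6] [529.72343393  14.23675768  10.        ]
```

View pics/w4.png

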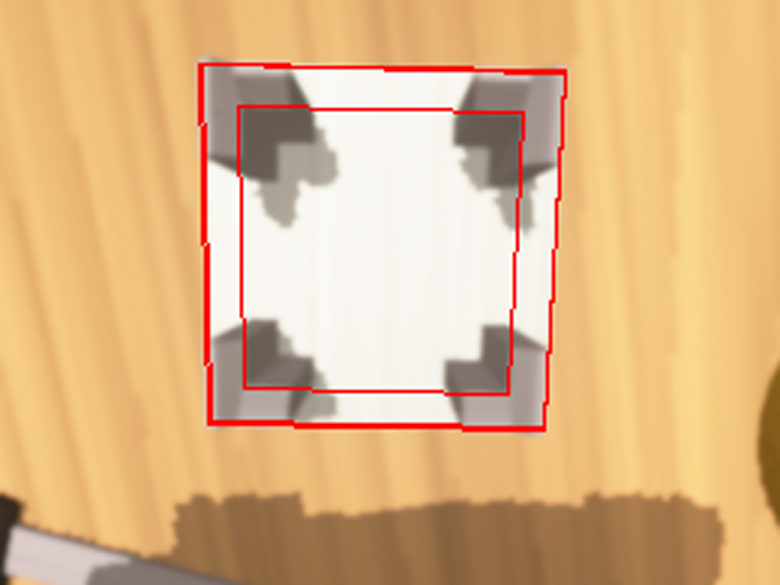

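The plate outline fits the nest on all four sides and the posts look symmetric inside it. Nest at (528.3, 12.4), yaw -9.5°. Going to the block.

>>> apply_moves(
  targets=[
    [1,[0.79,-0.276,0],[0,0,0]],
    [1,[0.79,-0.276,0],[0,0,0]],
    [1,[0.79,-0.276,0],[0,0,0]],
    [1,[0.79,-0.276,0],[0,0,0]],
    [1,[0.79,-0.276,0],[0,0,-0.087]],
    [1,[0,0,0],[0,0,-0.087]],
    [1,[0,0,0],[0,0,-0.086]],
    [1,[0,0,0],[0,0,0]],
  ],
)

```text
t: 6.68
ee_pos: [480.3, 145.5, 122.7]
orientation: [1.911, 2.493, 0.0]
ft_force: [0.2, 0.0, -0.5]
width: 87.7
grasp_force: 0.0
```

```bash
cat >> h.py <<'E'
def plan(x,y,z,yaw):
    o=st(); Rm=R.from_rotvec(o["orientation"]).as_matrix()
    d=Rm.T@(np.array([x,y,z])-o["ee_pos"])
    cur=np.degrees(np.arctan2(Rm[1,1],Rm[0,1])); dy=(yaw-cur+180)%360-180
    print("yaw %.2f"%cur,"shift/50",(d/50).round(3),"wz %.3f"%(-dy/90),"tilt",Rm[:2,2].round(4))
E
python3 -c "
from h import *
plan(480.5,145.2,9,14.95)"
```

```text
t 6.67 p [480.3 145.5 122.7] rv [1.911 2.493 0.   ] F [ 0.2  0.  -0.5] w 87.7 g 0.0
yaw 15.06 shift/50 [-0.006  0.003  2.275] wz 0.001 tilt [ 0.0001 -0.    ]
```

>>> apply_moves(
  targets=[
    [1,[0,0,0.7],[0,0,0]],
    [1,[0,0,0.7],[0,0,0]],
    [1,[0,0,0.5],[0,0,0]],
    [1,[0,0,0.37],[0,0,0]],
    [1,[0,0,0],[0,0,0]],
    [-1,[0,0,0],[0,0,0]],
    [-1,[0,0,0],[0,0,0]],
    [-1,[0,0,0],[0,0,0]],
  ],
)

```text
t: 7.68
ee_pos: [480.8, 145.4, 9.9]
orientation: [1.912, 2.492, 0.002]
ft_force: [-0.5, -1.2, 0.2]
width: 61.2
grasp_force: 0.0
```

>>> apply_moves(
  targets=[
    [-1,[0,0,0],[0,0,0]],
    [-1,[0,0,0],[0,0,0]],
    [-1,[0,0,-0.2],[0,0,0]],
    [-1,[0,0,-0.5],[0,0,0]],
    [-1,[0,0,-0.7],[0,0,0]],
    [-1,[0,0,-0.7],[0,0,0]],
    [-1,[0,0,-0.2],[0,0,0]],
    [-1,[0,0,0],[0,0,0]],
  ],
)

```text
t: 8.68
ee_pos: [480.3, 145.3, 124.3]
orientation: [1.912, 2.493, 0.001]
ft_force: [0.4, 0.0, -3.0]
width: 56.0
grasp_force: 30.0
```

```bash
python3 -c "
from h import *
plan(528.3,12.4,124,-9.5)"
```

```text
t 8.68 p [480.3 145.3 124.3] rv [1.912e+00 2.493e+00 1.000e-03] F [ 0.4  0.  -3. ] w 56.0 g 30.0
yaw 15.03 shift/50 [-2.816  0.238  0.007] wz 0.273 tilt [0.0007 0.0002]
```

>>> apply_moves(
  targets=[
    [-1,[-0.704,0.06,0],[0,0,0]],
    [-1,[-0.704,0.06,0],[0,0,0]],
    [-1,[-0.704,0.06,0],[0,0,0]],
    [-1,[-0.704,0.06,0],[0,0,0.091]],
    [-1,[0,0,0],[0,0,0.091]],
    [-1,[0,0,0],[0,0,0.091]],
    [-1,[0,0,0],[0,0,0]],
    [-1,[0,0,0],[0,0,0]],
  ],
)

```text
t: 9.68
ee_pos: [527.8, 12.5, 123.2]
orientation: [-2.395, -2.032, 0.002]
ft_force: [-0.8, -0.1, -4.0]
width: 55.9
grasp_force: 30.0
```

Run:
```python
from h import *
plan(528.3,12.4,20,-9.5)
c=cam("wrist"); save(c,"w5.png",(130,80,390,275),f=3)
```

```text
t 9.68 p [527.8  12.5 123.2] rv [-2.395e+00 -2.032e+00  2.000e-03] F [-0.8 -0.1 -4. ] w 55.9 g 30.0
yaw -9.37 shift/50 [1.000e-03 1.500e-02 2.064e+00] wz 0.001 tilt [-0.0018  0.    ]
```

View pics/w5.png

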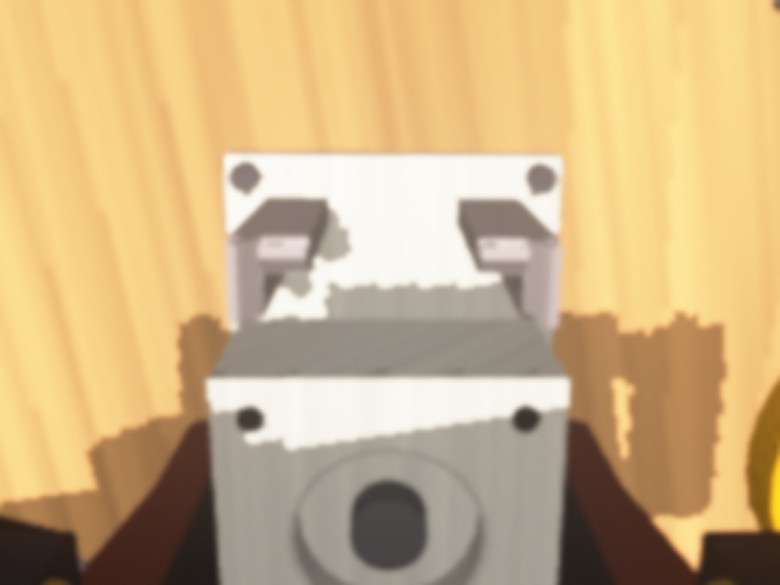

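The picture shows the block held level, its far top edge at crop px (208-570, 377). Behind it is the nest plate edge at (223-563, 154), with two posts. I'll compare the two edges numerically.

Run:
```python
from h import *
c=cam("wrist"); o=ctrl.get_obs(); Rm=R.from_rotvec(o["orientation"]).as_matrix(); p0=np.array(o["ee_pos"])
f=lambda x,y:(130+x/3-.33,80+y/3-.33)
z=p0[2]-9.9
for n,a,b,zz in(("blocktop",(208,378),(570,378),z+36),("blockbot",(238,320),(552,320),z),("plate",(223,153),(563,156),10),("postleft/right edge z80",(229,235),(560,235),87)):
    for q in (a,b): print(n,((Rm.T@(atz(c,f(*q),zz)-p0))).round(1))
N=np.array([528.3,12.4,10]); print("nest in tool",(Rm.T@(N-p0)).round(2))
```

```text
blocktop [ 27.6 -28.3 -26.1]
blocktop [ 27.6  27.7 -26.1]
blockbot [ 27.3 -29.3   9.9]
blockbot [27.3 31.   9.9]
plate [ 50.4 -49.  113.7]
plate [ 49.6  51.  113.6]
postleft/right edge z80 [ 39.2 -34.9  36.7]
postleft/right edge z80 [39.2 36.8 36.6]
nest in tool [-8.0000e-02  3.6000e-01  1.1366e+02]
```

>>> apply_moves(
  targets=[
    [-1,[0.006,0.018,0.2],[0,0,0.001]],
    [-1,[0,0,0.2],[0,0,0]],
    [-1,[0,0,0.1],[0,0,0]],
    [-1,[0,0,0.1],[0,0,0]],
    [-1,[0,0,0.1],[0,0,0]],
    [-1,[0,0,0],[0,0,0]],
  ],
)

```text
t: 10.52
ee_pos: [529.1, 12.5, 88.8]
orientation: [-2.4, -2.027, 0.001]
ft_force: [0.0, -0.2, -3.4]
width: 56.1
grasp_force: 30.0
```

```bash
python3 -c "
from h import *
plan(528.3,12.4,20,-9.5)"
```

```text
t 10.53 p [529.1  12.5  88.8] rv [-2.400e+00 -2.027e+00  1.000e-03] F [ 0.  -0.2 -3.4] w 56.1 g 30.0
yaw -9.63 shift/50 [-0.005 -0.015  1.377] wz -0.001 tilt [-0.0006 -0.    ]
```

>>> apply_moves(
  targets=[
    [-1,[0,0,0.25],[0,0,0]],
    [-1,[0,0,0.3],[0,0,0]],
    [-1,[0,0,0.3],[0,0,0]],
    [-1,[0,0,0.3],[0,0,0]],
    [-1,[0,0,0.1],[0,0,0]],
    [-1,[0,0,0.05],[0,0,0]],
    [-1,[0,0,0],[0,0,0]],
  ],
)

```text
t: 11.4
ee_pos: [529.5, 12.5, 24.3]
orientation: [2.4, 2.027, 0.0]
ft_force: [0.4, 0.7, -2.5]
width: 55.5
grasp_force: 30.0
```

```bash
python3 -c "
from h import *
plan(528.3,12.4,20,-9.5)"
```

```text
t 11.40 p [529.5  12.5  24.3] rv [2.4   2.027 0.   ] F [ 0.4  0.7 -2.5] w 55.5 g 30.0
yaw -9.63 shift/50 [-0.007 -0.024  0.085] wz -0.001 tilt [ 0.0003 -0.    ]
```

>>> apply_moves(
  targets=[
    [-1,[0,0,0.04],[0,0,0]],
    [-1,[0,0,0.03],[0,0,0]],
    [-1,[0,0,0.02],[0,0,0]],
    [-1,[0,0,0],[0,0,0]],
  ],
)

```text
t: 11.9
ee_pos: [529.4, 12.5, 19.8]
orientation: [2.4, 2.027, 0.0]
ft_force: [-0.2, 0.6, -1.2]
width: 55.8
grasp_force: 30.0
```

>>> apply_moves(
  targets=[
    [-1,[0,0,0.01],[0,0,0]],
    [-1,[0,0,0.004],[0,0,0]],
    [-1,[0,0,0],[0,0,0]],
  ],
)

```text
t: 12.28
ee_pos: [529.4, 12.5, 19.7]
orientation: [2.4, 2.027, 0.0]
ft_force: [-2.2, -0.9, 6.9]
width: 56.3
grasp_force: 30.0
```

Contact at 7 N: the block is seated. Releasing, lifting and moving on to the tray.

>>> apply_moves(
  targets=[
    [0.68,[0,0,0],[0,0,0]],
    [0.68,[0,0,0],[0,0,0]],
    [0.68,[0,0,0],[0,0,0]],
    [0.68,[0,0,-0.3],[0,0,0]],
    [0.68,[0,0,-0.7],[0,0,0]],
    [0.68,[0,0,-0.9],[0,0,0]],
    [0.68,[0,0,-0.9],[0,0,0]],
    [0.68,[0,0,-0.8],[0,0,0]],
  ],
)

```text
t: 13.28
ee_pos: [529.4, 12.5, 201.7]
orientation: [2.399, 2.026, 0.002]
ft_force: [1.2, -0.1, 0.2]
width: 73.8
grasp_force: 0.0
```

>>> apply_moves(
  targets=[
    [0.68,[-0.86,0.135,0],[0,0,0]],
    [0.68,[-0.86,0.135,0],[0,0,0]],
    [0.68,[-0.86,0.135,0],[0,0,0]],
    [0.68,[-0.86,0.135,0],[0,0,0]],
    [0.68,[-0.86,0.135,0],[0,0,0]],
    [0.68,[-0.86,0.135,0],[0,0,0]],
    [0.68,[-0.86,0.135,0],[0,0,0]],
    [0.68,[-0.86,0.135,0],[0,0,0]],
  ],
)

```text
t: 14.28
ee_pos: [524.8, -337.1, 200.1]
orientation: [2.4, 2.026, 0.0]
ft_force: [0.7, -0.6, 0.3]
width: 73.9
grasp_force: 0.0
```

>>> apply_moves(
  targets=[
    [0.68,[-0.86,0.135,0],[0,0,0]],
    [0.68,[0,0,0],[0,0,0]],
    [0.68,[0,0,0],[0,0,0]],
  ],
)

```text
t: 14.65
ee_pos: [524.1, -378.5, 199.3]
orientation: [-2.4, -2.026, -0.0]
ft_force: [-0.7, 0.7, -0.4]
width: 73.6
grasp_force: 0.0
```

Run:
```python
from h import *
import pickle
st()
c=cam("wrist"); pickle.dump(c,open("w6.pkl","wb")); save(c,"w6.png",f=1.5)
for l,z in [("tray",30),("tray_handle",104),("partsbox",0)]:
    for r in ctrl.pinpoint(l,"wrist")[:2]: print(l,round(r["score"],2),np.round(r["xy"],1),np.round(atz(c,r["xy"],z),1))
for l,z in [("tray",58)]:
  for m in ctrl.masks_of(l,"wrist")[:1]:
    k,_=cv2.findContours(m["region"].astype(np.uint8),cv2.RETR_EXTERNAL,cv2.CHAIN_APPROX_NONE); k=max(k,key=len)
    P=np.array([atz(c,p[0],z)[:2] for p in k]).astype(np.float32); print(l,cv2.minAreaRect(P))
```

```text
t 14.65 p [ 524.1 -378.5  199.3] rv [-2.4   -2.026 -0.   ] F [-0.7  0.7 -0.4] w 73.6 g 0.0
tray 0.73 [254.4 139.5] [ 525.1 -341.7   30. ]
tray 0.38 [451.1   7.5] [ 742.9 -242.3   30. ]
tray ((521.3888549804688, -342.1771545410156), (160.70875549316406, 218.72793579101562), 77.25272369384766)
```

View pics/w6.png

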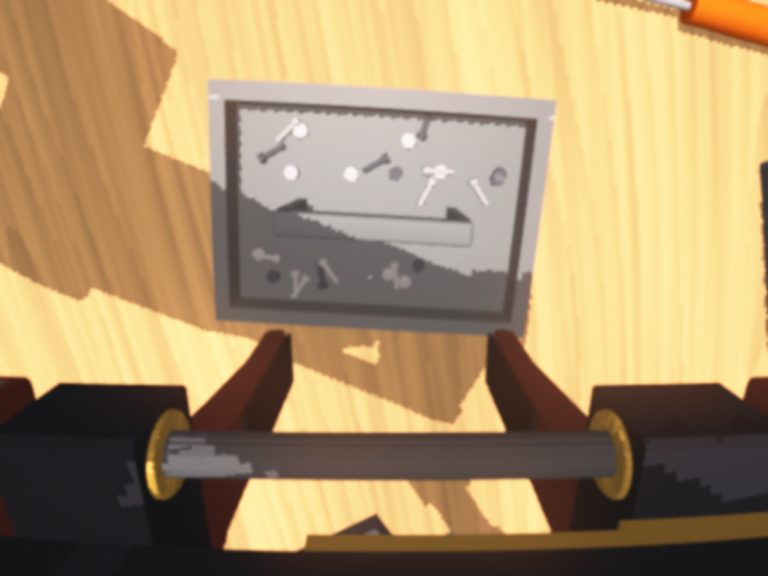

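The tray sits in the box with its screws; the handle bar's top is at original px (183-315, 145-164). Only one tray and handle are in view. I'll work out the handle and mat poses.

Run:
```python
from h import *
import pickle
c=pickle.load(open("w6.pkl","rb"))
q=np.array([(275,217),(472,223),(470,246),(274,238)])/1.5-.33
Q=np.array([atz(c,p,110) for p in q]); print(Q.round(1).tolist(),Q.mean(0))
d=Q[1]-Q[0]+Q[2]-Q[3]; print("len",np.linalg.norm(d)/2,np.degrees(np.arctan2(d[1],d[0])))
f=np.array([(208,80),(555,101),(527,336),(217,320)])/1.5-.33
for z in(50,54,58):
    F=np.array([atz(c,p,z) for p in f]); d=F[1]-F[0]; e=F[3]-F[0];d2=F[2]-F[3]
    print(z,F.mean(0).round(1),[np.linalg.norm(F[i]-F[i-1]).round(1) for i in range(4)],np.degrees(np.arctan2(d[1],d[0])),np.degrees(np.arctan2(d2[1],d2[0])))
for n in("scene","side"):
    s=cam(n); m=ctrl.masks_of("mat",n)[0]
    k,_=cv2.findContours(m["region"].astype(np.uint8),cv2.RETR_EXTERNAL,cv2.CHAIN_APPROX_NONE); k=max(k,key=len)
    P=np.array([atz(s,p[0],3)[:2] for p in k]).astype(np.float32); print("mat",n,cv2.minAreaRect(P))
    m=ctrl.pinpoint("tray_handle",n); h=[r["xy"] for r in m if np.hypot(*(atz(s,r["xy"],104)[:2]-[523,-340]))<30]
    print(n,[atz(s,x,104).round(1) for x in h]); 
    if n=="scene": r1=ray(s,h[0])
    else: print("tri",tri([r1,ray(s,h[0])]).round(1), tri([r1,ray(s,h[0]),ray(c,np.array((373,231))/1.5)]).round(1))
```

```text
[[469.8, -327.1, 110.0], [574.8, -348.4, 110.0], [572.1, -360.9, 110.0], [466.6, -338.3, 110.0]] [ 520.80501222 -343.67084836  110.        ]
len 107.55547007656071 -11.76694860617822
50 [ 521.6 -342.9   50. ] [np.float64(161.4), np.float64(221.4), np.float64(160.5), np.float64(223.9)] -13.028973951167679 -12.8005379679637
54 [ 521.8 -342.5   54. ] [np.float64(159.3), np.float64(218.5), np.float64(158.5), np.float64(221.1)] -13.028973951167675 -12.800537967963718
58 [ 522. -342.   58.] [np.float64(157.3), np.float64(215.7), np.float64(156.4), np.float64(218.2)] -13.028973951167686 -12.800537967963711
mat scene ((508.5906677246094, 318.9953918457031), (252.57386779785156, 190.17626953125), 8.075033187866211)
scene []Traceback (most recent call last):
  File "<stdin>", line 17, in <module>
IndexError: list index out of range
```

>>> apply_moves(
  targets=[
    [0,[0,0,0],[0,0,-0.107]],
    [0,[0,0,0],[0,0,-0.107]],
    [0,[0,0,0],[0,0,-0.107]],
    [0,[0,0,0],[0,0,-0.107]],
    [0,[0,0,0],[0,0,-0.107]],
    [0,[0,0,0],[0,0,-0.107]],
    [0,[0,0,0],[0,0,-0.107]],
    [0,[0,0,0],[0,0,-0.107]],
  ],
)

```text
t: 16.05
ee_pos: [524.6, -379.0, 199.0]
orientation: [-0.606, -3.082, -0.0]
ft_force: [0.3, -0.1, -0.3]
width: 43.6
grasp_force: 0.0
```

>>> apply_moves(
  targets=[
    [0,[0,0,0],[0,0,-0.107]],
    [0,[0,0,0],[0,0,0]],
    [0,[0,0,0],[0,0,0]],
  ],
)

```text
t: 16.42
ee_pos: [524.6, -379.0, 199.0]
orientation: [-0.359, -3.121, -0.0]
ft_force: [-0.4, 0.3, -0.4]
width: 44.0
grasp_force: 0.0
```

Run:
```python
from h import *
plan(521.3,-343.2,85,77.1)
s=cam("side"); m=ctrl.pinpoint("tray_handle","side"); print([(r["score"],atz(s,r["xy"],104).round(1)) for r in m[:2]])
```

```text
t 16.43 p [ 524.6 -379.   199. ] rv [-0.359 -3.121 -0.   ] F [-0.4  0.3 -0.4] w 44.0 g 0.0
yaw 76.87 shift/50 [0.226 0.683 2.28 ] wz -0.003 tilt [-0.  0.]
[(0.62, array([ 525.7, -334.6,  104. ]))]
```

>>> apply_moves(
  targets=[
    [0,[0.113,0.342,0],[0,0,0]],
    [0,[0.113,0.342,0],[0,0,-0.003]],
    [0,[0,0,0],[0,0,0]],
    [0,[0,0,0.7],[0,0,0]],
    [0,[0,0,0.8],[0,0,0]],
    [0,[0,0,0.5],[0,0,0]],
    [0,[0,0,0.28],[0,0,0]],
    [0,[0,0,0],[0,0,0]],
  ],
)

```text
t: 17.52
ee_pos: [520.9, -343.1, 84.4]
orientation: [-0.347, -3.121, -0.001]
ft_force: [0.2, 0.6, -0.4]
width: 44.2
grasp_force: 0.0
```

>>> apply_moves(
  targets=[
    [-1,[0,0,0],[0,0,0]],
    [-1,[0,0,0],[0,0,0]],
    [-1,[0,0,0],[0,0,0]],
    [-1,[0,0,0],[0,0,0]],
    [-1,[0,0,0],[0,0,0]],
  ],
)

```text
t: 18.15
ee_pos: [521.5, -343.3, 85.7]
orientation: [0.347, 3.122, -0.0]
ft_force: [-0.5, 1.7, 6.3]
width: 13.5
grasp_force: 30.0
```

Run:
```python
from h import *
plan(521.3,-343.2,85,77.1)
s=cam("wrist"); save(s,"w7.png",f=1.2)
```

```text
t 18.15 p [ 521.5 -343.3   85.7] rv [ 0.347  3.122 -0.   ] F [-0.5  1.7  6.3] w 13.5 g 30.0
yaw 77.30 shift/50 [0.004 0.001 0.014] wz 0.002 tilt [ 0.0007 -0.0002]
```

View pics/w7.png

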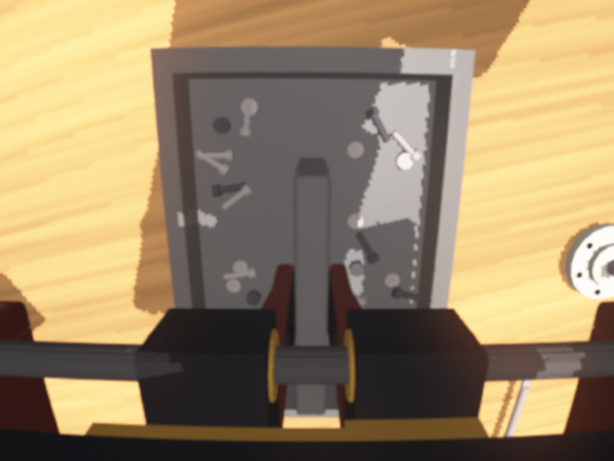

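The fingers hold the handle bar centrally at about (260, 250) px. The tray is level, with its screws in place. Lifting gently.

>>> apply_moves(
  targets=[
    [-1,[0,0,-0.05],[0,0,0]],
    [-1,[0,0,-0.1],[0,0,0]],
    [-1,[0,0,-0.2],[0,0,0]],
    [-1,[0,0,-0.2],[0,0,0]],
    [-1,[0,0,-0.2],[0,0,0]],
    [-1,[0,0,0],[0,0,0]],
  ],
)

```text
t: 18.95
ee_pos: [521.8, -343.8, 123.8]
orientation: [0.347, 3.12, -0.002]
ft_force: [1.0, -1.1, -2.8]
width: 13.8
grasp_force: 30.0
```

>>> apply_moves(
  targets=[
    [-1,[0,0,-0.2],[0,0,0]],
    [-1,[0,0,-0.4],[0,0,0]],
    [-1,[0,0,-0.4],[0,0,0]],
    [-1,[0,0,-0.4],[0,0,0]],
    [-1,[0,0,-0.2],[0,0,0]],
    [-1,[0,0,0],[0,0,0]],
  ],
)

```text
t: 19.7
ee_pos: [521.6, -343.6, 203.8]
orientation: [0.347, 3.12, -0.002]
ft_force: [0.2, 0.3, -2.5]
width: 14.1
grasp_force: 30.0
```

Run:
```python
from h import *
plan(508.6,319,190,98.1); print(ctrl.get_obs()["moment"])
s=cam("side"); save(s,"s2.png",f=1.5)
```

```text
t 19.70 p [ 521.6 -343.6  203.8] rv [ 3.47e-01  3.12e+00 -2.00e-03] F [ 0.2  0.3 -2.5] w 14.1 g 30.0
yaw 77.31 shift/50 [ 3.166 12.872  0.259] wz -0.231 tilt [ 0.0018 -0.0012]
[ 0.09895802 -0.03715851 -0.01785732]
```

View pics/s2.png

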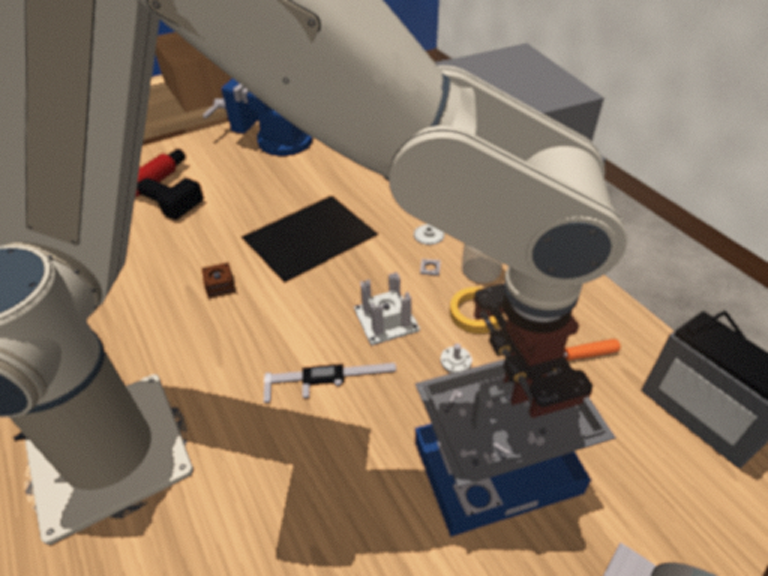

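The tray hangs level above the box at about px (340,285). A ring plate shows in the box at (318,328), and the block is in the nest. Carrying the tray to the mat.

>>> apply_moves(
  targets=[
    [-1,[0.05,0.2,0],[0,0,0]],
    [-1,[0.1,0.4,0],[0,0,0]],
    [-1,[0.16,0.65,0],[0,0,0]],
    [-1,[0.2,0.8,0],[0,0,0]],
    [-1,[0.2,0.8,0],[0,0,0]],
    [-1,[0.2,0.8,0],[0,0,0]],
    [-1,[0.2,0.8,0],[0,0,0]],
    [-1,[0.2,0.8,0],[0,0,0]],
  ],
)

```text
t: 20.75
ee_pos: [513.9, -70.3, 202.2]
orientation: [-0.346, -3.122, -0.0]
ft_force: [0.9, -0.1, -2.4]
width: 14.0
grasp_force: 30.0
```

>>> apply_moves(
  targets=[
    [-1,[0.2,0.8,0],[0,0,0]],
    [-1,[0.2,0.8,0],[0,0,0]],
    [-1,[0.2,0.8,0],[0,0,0]],
    [-1,[0.2,0.8,0],[0,0,0]],
    [-1,[0.2,0.8,0],[0,0,0]],
    [-1,[0.2,0.8,0],[0,0,0]],
    [-1,[0.2,0.8,0],[0,0,0]],
    [-1,[0.2,0.8,0],[0,0,0]],
  ],
)

```text
t: 21.75
ee_pos: [505.5, 258.9, 202.1]
orientation: [-0.346, -3.122, 0.001]
ft_force: [0.2, -0.7, -2.5]
width: 13.8
grasp_force: 30.0
```

>>> apply_moves(
  targets=[
    [-1,[0.2,0.8,0],[0,0,-0.05]],
    [-1,[0.15,0.6,0],[0,0,-0.07]],
    [-1,[0.05,0.3,0],[0,0,-0.07]],
    [-1,[0,0,0],[0,0,-0.04]],
    [-1,[0,0,0],[0,0,0]],
    [-1,[0,0,0],[0,0,0]],
  ],
)

```text
t: 22.5
ee_pos: [500.3, 344.0, 202.2]
orientation: [0.218, -3.133, 0.0]
ft_force: [-0.4, 0.4, -2.2]
width: 13.6
grasp_force: 30.0
```

Run:
```python
from h import *
plan(508.6,319,60,98.1)
s=cam("side"); m=ctrl.masks_of("mat","side")[0]
```

```text
t 22.50 p [500.3 344.  202.2] rv [ 0.218 -3.133  0.   ] F [-0.4  0.4 -2.2] w 13.6 g 30.0
yaw 97.96 shift/50 [-0.097 -0.518  2.845] wz -0.002 tilt [-0.0007 -0.0003]
```

>>> apply_moves(
  targets=[
    [-1,[-0.05,-0.26,0],[0,0,-0.002]],
    [-1,[-0.047,-0.258,0.2],[0,0,0]],
    [-1,[0,0,0.5],[0,0,0]],
    [-1,[0,0,0.7],[0,0,0]],
    [-1,[0,0,0.7],[0,0,0]],
    [-1,[0,0,0.4],[0,0,0]],
    [-1,[0,0,0.2],[0,0,0]],
    [-1,[0,0,0],[0,0,0]],
  ],
)

```text
t: 23.6
ee_pos: [509.6, 318.8, 67.3]
orientation: [0.224, -3.133, 0.0]
ft_force: [0.4, 0.7, -2.8]
width: 13.7
grasp_force: 30.0
```

Run:
```python
from h import *
plan(508.6,319,58.7,98.1)
```

```text
t 23.60 p [509.6 318.8  67.3] rv [ 0.224 -3.133  0.   ] F [ 0.4  0.7 -2.8] w 13.7 g 30.0
yaw 98.17 shift/50 [0.02  0.007 0.172] wz 0.001 tilt [-0.0003 -0.0002]
```

>>> apply_moves(
  targets=[
    [-1,[0.02,0.007,0.08],[0,0,0]],
    [-1,[0,0,0.05],[0,0,0]],
    [-1,[0,0,0.03],[0,0,0]],
    [-1,[0,0,0.01],[0,0,0]],
    [-1,[0,0,0],[0,0,0]],
  ],
)

```text
t: 24.22
ee_pos: [508.5, 319.3, 59.0]
orientation: [-0.224, 3.133, 0.0]
ft_force: [0.3, -0.2, -2.3]
width: 13.7
grasp_force: 30.0
```

>>> apply_moves(
  targets=[
    [-1,[0,0,0.01],[0,0,0]],
    [-1,[0,0,0.01],[0,0,0]],
    [-1,[0,0,0],[0,0,0]],
  ],
)

```text
t: 24.6
ee_pos: [508.6, 319.3, 58.7]
orientation: [-0.224, 3.133, 0.0]
ft_force: [-2.0, -1.5, 5.5]
width: 14.0
grasp_force: 30.0
```

>>> apply_moves(
  targets=[
    [0,[0,0,0],[0,0,0]],
    [0,[0,0,0],[0,0,0]],
    [0,[0,0,0],[0,0,0]],
    [0,[0,0,-0.4],[0,0,0]],
    [0,[0,0,-0.8],[0,0,0]],
    [0.8,[0,0,-0.8],[0,0,0.103]],
    [0.8,[0,0,-0.8],[0,0,0.103]],
    [0.8,[0,0,0],[0,0,0.103]],
  ],
)

```text
t: 25.6
ee_pos: [510.5, 320.5, 203.3]
orientation: [0.542, 3.088, 0.008]
ft_force: [-0.7, -0.2, -0.5]
width: 70.5
grasp_force: 0.0
```

>>> apply_moves(
  targets=[
    [0.8,[0,0,0],[0,0,0.103]],
    [0.8,[0,0,0],[0,0,0.103]],
    [0.8,[0,0,0],[0,0,0.103]],
    [0.8,[0,0,0],[0,0,0.103]],
    [0.8,[0,0,0],[0,0,0.103]],
    [0.8,[0,0,0],[0,0,0.103]],
    [0.8,[0,0,0],[0,0,0.103]],
    [0.8,[0,0,0],[0,0,0.103]],
  ],
)

```text
t: 26.6
ee_pos: [508.6, 319.4, 199.5]
orientation: [2.299, 2.141, 0.002]
ft_force: [-0.0, -0.3, -0.1]
width: 79.2
grasp_force: 0.0
```

>>> apply_moves(
  targets=[
    [0.8,[0,0,0],[0,0,0.1]],
    [0.8,[-0.873,0.215,0],[0,0,0]],
    [0.8,[-0.873,0.215,0],[0,0,0]],
    [0.8,[-0.873,0.215,0],[0,0,0]],
    [0.8,[-0.873,0.215,0],[0,0,0]],
    [0.8,[-0.873,0.215,0],[0,0,0]],
    [0.8,[-0.873,0.215,0],[0,0,0]],
    [0.8,[-0.873,0.215,0],[0,0,0]],
  ],
)

```text
t: 27.6
ee_pos: [514.5, 3.2, 199.5]
orientation: [2.454, 1.96, 0.002]
ft_force: [0.7, -0.1, 0.6]
width: 79.1
grasp_force: 0.0
```

>>> apply_moves(
  targets=[
    [0.8,[-0.873,0.215,0],[0,0,0]],
    [0.8,[-0.873,0.215,0],[0,0,0]],
    [0.8,[-0.873,0.215,0],[0,0,0]],
    [0.8,[-0.873,0.215,0],[0,0,0]],
    [0.8,[-0.873,0.215,0],[0,0,0]],
    [0.8,[-0.873,0.215,0],[0,0,0]],
    [0.8,[-0.873,0.215,0],[0,0,0]],
    [0.8,[-0.873,0.215,0],[0,0,0]],
  ],
)

```text
t: 28.6
ee_pos: [520.9, -356.6, 199.6]
orientation: [2.454, 1.959, 0.001]
ft_force: [0.0, 0.1, 0.6]
width: 79.0
grasp_force: 0.0
```

Run:
```python
from h import *
import pickle
plan(520,-400,200,-12.9)
s=cam("wrist"); pickle.dump(s,open("w8.pkl","wb")); save(s,"w8.png",(90,20,430,275),f=2.3)
for l in("ring1",):
    for r in ctrl.pinpoint(l,"wrist")[:5]: print(l,round(r["score"],2),np.round(r["xy"]),np.round(atz(s,r["xy"],4),1))
```

```text
t 28.60 p [ 520.9 -356.6  199.6] rv [2.454e+00 1.959e+00 1.000e-03] F [0.  0.1 0.6] w 79.0 g 0.0
yaw -12.79 shift/50 [-0.851  0.174 -0.008] wz 0.001 tilt [ 0.0012 -0.0008]
ring1 0.63 [214. 127.] [ 482.  -298.6    4. ]
ring1 0.6 [216. 188.] [ 465.9 -368.9    4. ]
```

View pics/w8.png

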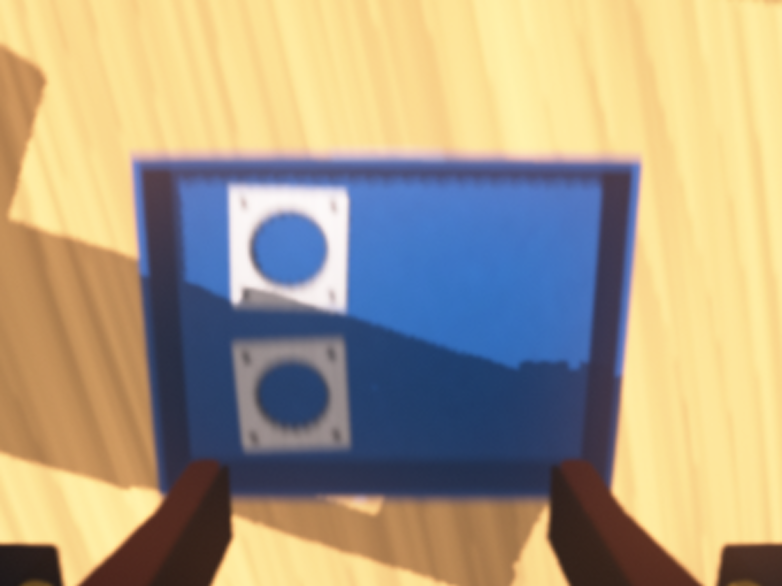

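Two plates only: crop px (289,248) and (292,395), with the right half of the box empty. I'll fit both.

Run:
```python
from h import *
import pickle
s=pickle.load(open("w8.pkl","rb"))
for p in((482,-298.6),(466,-369)):
    v,f,im=sqfit(s,p,56,12,-12.9); print(v.round(2),f)
v,f,_=sqfit(s,(521.6,-342.9),158,48,-12.9); 
q=np.array([(134,158),(640,162),(610,497),(162,493)])/2.3+[90,20]-.28
F=np.array([atz(s,p,48) for p in q]); d=F[1]-F[0]; d2=F[2]-F[3]; print("box",F.mean(0),[np.linalg.norm(F[i]-F[i-1]).round(1) for i in range(4)],np.degrees(np.arctan2(d[1],d[0])),np.degrees(np.arctan2(d2[1],d2[0])))
plan(482,-298.6,120,-12.9)
```

```text
[ 483.64 -298.8   -15.27   57.9 ] -339.9380798339844
[ 466.28 -371.84  -10.47   57.25] -216.22671508789062
box [ 522.11959115 -345.84354107   48.        ] [np.float64(153.9), np.float64(215.6), np.float64(154.5), np.float64(215.8)] -13.24989283885487 -13.405430530194122
t 28.70 p [ 521.1 -359.1  199.6] rv [2.455 1.954 0.   ] F [ 0.2 -0.4  0.1] w 78.8 g 0.0
yaw -12.97 shift/50 [ 1.007 -1.038  1.586] wz -0.001 tilt [ 0.0023 -0.0026]
```

>>> apply_moves(
  targets=[
    [0.8,[-0.22,-0.5,0.5],[0,0,0]],
    [0.8,[-0.22,-0.5,0.5],[0,0,0]],
    [0.8,[0,0,0.5],[0,0,0]],
    [0.8,[0,0,0],[0,0,0]],
    [0.8,[0,0,0],[0,0,0]],
  ],
)

```text
t: 29.32
ee_pos: [468.1, -365.3, 124.4]
orientation: [2.453, 1.96, 0.001]
ft_force: [-0.2, 0.4, -0.5]
width: 78.9
grasp_force: 0.0
```

Run:
```python
from h import *
st(); s=cam("wrist")
for r in ctrl.pinpoint("ring1","wrist")[:5]: print(round(r["score"],2),np.round(r["xy"]),np.round(atz(s,r["xy"],4),1))
for p in((482,-298.6),(466,-371)):
    v,f,im=sqfit(s,p,56,12,-12.9); s["img"]=im;print(v.round(2),f)
save(s,"w9.png",f=1.2)
plan(v[0],v[1],120,-12.9)
```

```text
t 29.32 p [ 468.1 -365.3  124.4] rv [2.453e+00 1.960e+00 1.000e-03] F [-0.2  0.4 -0.5] w 78.9 g 0.0
0.6 [257. 190.] [ 465.4 -370.3    4. ]
[ 483.36 -297.25  -14.87   57.11] -406.4562683105469
[ 466.29 -369.21  -10.81   56.85] -301.225830078125
t 29.43 p [ 468.3 -365.6  124.5] rv [2.453e+00 1.960e+00 1.000e-03] F [-0.3 -0.4 -0.1] w 79.1 g 0.0
yaw -12.75 shift/50 [-0.08  -0.024  0.09 ] wz 0.002 tilt [ 0.0018 -0.0014]
```

View pics/w9.png

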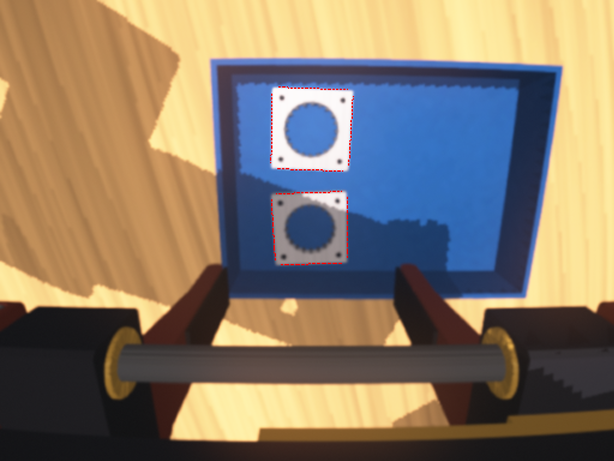

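Both fits sit on the plates, at about (260,108) and (259,190) px. Taking the near one first: (466.3, -369.2), yaw -10.8°.

>>> apply_moves(
  targets=[
    [0.68,[-0.08,-0.024,0.1],[0,0,-0.022]],
    [0.68,[0,0,0.6],[0,0,0]],
    [0.68,[0,0,0.7],[0,0,0]],
    [0.68,[0,0,0.5],[0,0,0]],
    [0.68,[0,0,0.2],[0,0,0]],
    [0.68,[0,0,0],[0,0,0]],
  ],
)

```text
t: 30.18
ee_pos: [465.5, -369.0, 18.2]
orientation: [-2.42, -2.003, -0.0]
ft_force: [-0.4, 0.2, 0.5]
width: 73.8
grasp_force: 0.0
```

Run:
```python
from h import *
plan(466.3,-369.2,6,-10.8)
```

```text
t 30.18 p [ 465.5 -369.    18.2] rv [-2.42  -2.003 -0.   ] F [-0.4  0.2  0.5] w 73.8 g 0.0
yaw -10.79 shift/50 [-0.001  0.017  0.244] wz 0.000 tilt [-0.  0.]
```

>>> apply_moves(
  targets=[
    [0.68,[0,0.017,0.15],[0,0,0]],
    [0.68,[0,0,0.09],[0,0,0]],
    [0.68,[0,0,0],[0,0,0]],
    [-1,[0,0,0],[0,0,0]],
    [-1,[0,0,0],[0,0,0]],
    [-1,[0,0,0],[0,0,0]],
    [-1,[0,0,0],[0,0,0]],
  ],
)

```text
t: 31.05
ee_pos: [466.1, -369.2, 6.1]
orientation: [2.421, 2.002, 0.0]
ft_force: [-0.6, 0.1, 1.9]
width: 55.4
grasp_force: 30.0
```

>>> apply_moves(
  targets=[
    [-1,[0,0,-0.1],[0,0,0]],
    [-1,[0,0,-0.4],[0,0,0]],
    [-1,[0,0,-0.7],[0,0,0]],
    [-1,[0,0,-0.8],[0,0,0]],
    [-1,[0,0,-0.6],[0,0,0]],
    [-1,[0,0,0],[0,0,0]],
  ],
)

```text
t: 31.8
ee_pos: [467.5, -370.4, 139.6]
orientation: [2.416, 1.999, 0.002]
ft_force: [1.3, 0.2, -0.9]
width: 55.7
grasp_force: 30.0
```

Run:
```python
from h import *
plan(529.3,12.5,125,-9.6)
```

```text
t 31.80 p [ 467.5 -370.4  139.6] rv [2.416e+00 1.999e+00 2.000e-03] F [ 1.3  0.2 -0.9] w 55.7 g 30.0
yaw -10.80 shift/50 [ 7.755 -0.223  0.267] wz -0.013 tilt [ 0.0048 -0.0039]
```

>>> apply_moves(
  targets=[
    [-1,[0.4,-0.01,0],[0,0,0]],
    [-1,[0.8,-0.022,0],[0,0,0]],
    [-1,[0.8,-0.024,0],[0,0,0]],
    [-1,[0.8,-0.024,0],[0,0,0]],
    [-1,[0.8,-0.024,0],[0,0,0]],
    [-1,[0.8,-0.024,0],[0,0,0]],
    [-1,[0.8,-0.024,0],[0,0,0]],
    [-1,[0.8,-0.024,0],[0,0,0]],
  ],
)

```text
t: 32.8
ee_pos: [512.0, -70.2, 134.4]
orientation: [-2.418, -2.001, 0.003]
ft_force: [0.7, 0.8, -1.1]
width: 55.5
grasp_force: 30.0
```

>>> apply_moves(
  targets=[
    [-1,[0.8,-0.024,0],[0,0,0]],
    [-1,[0.6,-0.02,0],[0,0,-0.013]],
    [-1,[0.35,0,0],[0,0,0]],
    [-1,[0,0,0.3],[0,0,0]],
    [-1,[0,0,0],[0,0,0]],
    [-1,[0,0,0],[0,0,0]],
  ],
)

```text
t: 33.55
ee_pos: [527.0, 12.7, 120.5]
orientation: [-2.401, -2.025, 0.002]
ft_force: [-0.1, -0.2, -0.9]
width: 55.6
grasp_force: 30.0
```

Run:
```python
from h import *
plan(529.3,12.5,60,-9.6)
c=cam("wrist"); save(c,"w10.png",(130,80,390,275),f=3)
```

```text
t 33.55 p [527.   12.7 120.5] rv [-2.401e+00 -2.025e+00  2.000e-03] F [-0.1 -0.2 -0.9] w 55.6 g 30.0
yaw -9.71 shift/50 [0.004 0.047 1.209] wz -0.001 tilt [-0.0012 -0.0001]
```

View pics/w10.png

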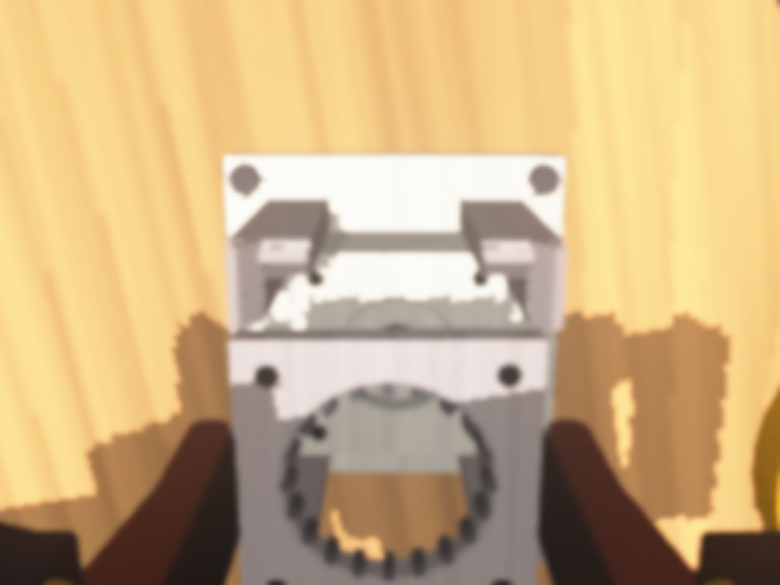

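The ring is held flat, its far top edge at crop px (230-552, 338) and the plate edge at (223-564, 154). The seated block is visible below, its holes at (315,278) and (480,278).

Run:
```python
from h import *
c=cam("wrist"); o=ctrl.get_obs(); Rm=R.from_rotvec(o["orientation"]).as_matrix(); p0=np.array(o["ee_pos"])
f=lambda x,y:(130+x/3-.33,80+y/3-.33)
z=p0[2]-6.1
for n,pts,zz in(("ringtop",((230,339),(552,339)),z+8),("ringholes",((266,376),(509,375)),z+8),("blockholes",((315,278),(480,278)),46),("plate",((223,153),(564,156)),10)):
    Q=np.array([Rm.T@(atz(c,f(*q),zz)-p0) for q in pts]); print(n,Q.round(1).tolist(),Q.mean(0).round(2))
```

```text
ringtop [[26.8, -28.9, -1.9], [26.8, 29.0, -1.9]] [26.8   0.08 -1.9 ]
ringholes [[19.8, -22.7, -1.9], [20.0, 21.5, -1.9]] [19.9  -0.56 -1.9 ]
blockholes [[21.1, -19.5, 75.0], [21.1, 23.5, 75.0]] [21.13  2.   75.02]
plate [[50.5, -48.5, 111.0], [49.6, 50.8, 111.0]] [ 50.07   1.15 111.02]
```

>>> apply_moves(
  targets=[
    [-1,[0.024,0.036,0],[0,0,0]],
    [-1,[0,0,0.3],[0,0,0]],
    [-1,[0,0,0.2],[0,0,0]],
    [-1,[0,0,0.2],[0,0,0]],
    [-1,[0,0,0.1],[0,0,0]],
    [-1,[0,0,0],[0,0,0]],
  ],
)

```text
t: 34.4
ee_pos: [528.8, 14.1, 80.3]
orientation: [-2.399, -2.027, 0.003]
ft_force: [-1.7, -4.4, -1.9]
width: 55.7
grasp_force: 30.0
```

>>> apply_moves(
  targets=[
    [-1,[0,0,0.15],[0,0,0]],
    [-1,[0,0,0.15],[0,0,0]],
    [-1,[0,0,0.15],[0,0,0]],
    [-1,[0,0,0.1],[0,0,0]],
    [-1,[0,0,0],[0,0,0]],
  ],
)

```text
t: 35.02
ee_pos: [529.6, 13.9, 53.3]
orientation: [2.4, 2.026, -0.0]
ft_force: [0.5, -4.8, -3.0]
width: 55.5
grasp_force: 30.0
```

Run:
```python
from h import *
plan(529.3,12.5,48.1,-9.6)
```

```text
t 35.02 p [529.6  13.9  53.3] rv [ 2.4    2.026 -0.   ] F [ 0.5 -4.8 -3. ] w 55.5 g 30.0
yaw -9.64 shift/50 [-0.028 -0.002  0.104] wz -0.000 tilt [ 0.0002 -0.0006]
```

A slight side force (-4.8 N in y): easing back 0.8 mm, then seating.

>>> apply_moves(
  targets=[
    [-1,[-0.016,0,0],[0,0,0]],
    [-1,[0,0,0.05],[0,0,0]],
    [-1,[0,0,0.03],[0,0,0]],
    [-1,[0,0,0.016],[0,0,0]],
    [-1,[0,0,0],[0,0,0]],
  ],
)

```text
t: 35.65
ee_pos: [529.4, 13.8, 48.6]
orientation: [2.4, 2.027, 0.0]
ft_force: [0.4, -0.8, -1.6]
width: 55.8
grasp_force: 30.0
```

>>> apply_moves(
  targets=[
    [-1,[0,0,0.01],[0,0,0]],
    [-1,[0,0,0.006],[0,0,0]],
    [-1,[0,0,0],[0,0,0]],
  ],
)

```text
t: 36.02
ee_pos: [529.5, 13.8, 48.3]
orientation: [2.4, 2.027, 0.0]
ft_force: [-0.3, -1.2, 5.2]
width: 55.3
grasp_force: 30.0
```

>>> apply_moves(
  targets=[
    [0.68,[0,0,0],[0,0,0]],
    [0.68,[0,0,0],[0,0,0]],
    [0.68,[0,0,0],[0,0,0]],
    [0.68,[0,0,-0.3],[0,0,0]],
    [0.68,[0,0,-0.6],[0,0,0]],
    [0.68,[0,0,-0.7],[0,0,0]],
    [0.68,[0,0,-0.4],[0,0,0]],
    [0.68,[0,0,0],[0,0,0]],
  ],
)

```text
t: 37.02
ee_pos: [530.7, 13.7, 150.1]
orientation: [2.398, 2.025, 0.005]
ft_force: [-0.7, -0.5, 0.9]
width: 73.9
grasp_force: 0.0
```

>>> apply_moves(
  targets=[
    [0.68,[-0.786,0.016,0],[0,0,0]],
    [0.68,[-0.786,0.016,0],[0,0,0]],
    [0.68,[-0.786,0.016,0],[0,0,0]],
    [0.68,[-0.786,0.016,0],[0,0,0]],
    [0.68,[-0.786,0.016,0],[0,0,0]],
    [0.68,[-0.786,0.016,0],[0,0,0]],
    [0.68,[-0.786,0.016,0],[0,0,0]],
    [0.68,[-0.786,0.016,0],[0,0,0]],
  ],
)

```text
t: 38.02
ee_pos: [482.2, -298.3, 146.9]
orientation: [-2.399, -2.026, 0.001]
ft_force: [0.4, 0.0, -0.4]
width: 73.9
grasp_force: 0.0
```

>>> apply_moves(
  targets=[
    [0.68,[0,0,0],[0,0,0.058]],
    [0.68,[0,0,0.5],[0,0,0]],
    [0.68,[0,0,0.5],[0,0,0]],
    [0.68,[0,0,0],[0,0,0]],
    [0.68,[0,0,0],[0,0,0]],
  ],
)

```text
t: 38.65
ee_pos: [483.1, -297.4, 98.1]
orientation: [-2.49, -1.916, 0.0]
ft_force: [-0.2, 0.9, 0.2]
width: 73.8
grasp_force: 0.0
```

Run:
```python
from h import *
plan(483.4,-297.3,6,-14.87)
c=cam("wrist")
m=ctrl.masks_of("ring1","wrist"); print([(round(r["score"],2),r["bbox"]) for r in m[:3]])
```

```text
t 38.65 p [ 483.1 -297.4   98.1] rv [-2.49  -1.916  0.   ] F [-0.2  0.9  0.2] w 73.8 g 0.0
yaw -14.85 shift/50 [0.002 0.005 1.841] wz 0.000 tilt [-0.0002  0.0001]
[(0.64, [225.9, 159.9, 294.5, 224.7])]
```

>>> apply_moves(
  targets=[
    [0.68,[0,0,0.6],[0,0,0]],
    [0.68,[0,0,0.6],[0,0,0]],
    [0.68,[0,0,0.4],[0,0,0]],
    [0.68,[0,0,0.16],[0,0,0]],
    [0.68,[0,0,0.08],[0,0,0]],
    [0.68,[0,0,0],[0,0,0]],
    [-1,[0,0,0],[0,0,0]],
    [-1,[0,0,0],[0,0,0]],
  ],
)

```text
t: 39.75
ee_pos: [483.4, -297.5, 6.4]
orientation: [2.489, 1.915, 0.0]
ft_force: [1.0, -0.0, -0.8]
width: 57.2
grasp_force: 0.0
```

>>> apply_moves(
  targets=[
    [-1,[0,0,0],[0,0,0]],
    [-1,[0,0,0],[0,0,0]],
    [-1,[0,0,0],[0,0,0]],
  ],
)

```text
t: 40.12
ee_pos: [483.3, -297.6, 6.4]
orientation: [2.489, 1.915, 0.0]
ft_force: [0.5, 1.2, 6.1]
width: 55.3
grasp_force: 30.0
```

>>> apply_moves(
  targets=[
    [-1,[0,0,-0.1],[0,0,0]],
    [-1,[0,0,-0.4],[0,0,0]],
    [-1,[0,0,-0.7],[0,0,0]],
    [-1,[0,0,-0.8],[0,0,0]],
    [-1,[0,0,-0.6],[0,0,0]],
    [-1,[0,0,0],[0,0,-0.058]],
    [-1,[0,0,0],[0,0,0]],
  ],
)

```text
t: 41.0
ee_pos: [483.2, -297.4, 137.3]
orientation: [2.4, 2.025, 0.001]
ft_force: [-0.4, 0.2, -0.7]
width: 55.5
grasp_force: 30.0
```

Run:
```python
from h import *
plan(529.3,13,125,-9.6)
```

```text
t 41.00 p [ 483.2 -297.4  137.3] rv [2.400e+00 2.025e+00 1.000e-03] F [-0.4  0.2 -0.7] w 55.5 g 30.0
yaw -9.67 shift/50 [ 6.276 -0.135  0.242] wz -0.001 tilt [ 0.0013 -0.0009]
```

>>> apply_moves(
  targets=[
    [-1,[0.4,-0.01,0],[0,0,0]],
    [-1,[0.8,-0.02,0],[0,0,0]],
    [-1,[0.8,-0.02,0],[0,0,0]],
    [-1,[0.8,-0.02,0],[0,0,0]],
    [-1,[0.8,-0.02,0],[0,0,0]],
    [-1,[0.8,-0.02,0],[0,0,0]],
    [-1,[0.8,-0.02,0],[0,0,0]],
    [-1,[0.7,-0.01,0],[0,0,0]],
  ],
)

```text
t: 42.0
ee_pos: [524.6, -2.8, 135.5]
orientation: [-2.4, -2.026, 0.002]
ft_force: [0.1, -0.1, -0.7]
width: 55.5
grasp_force: 30.0
```

>>> apply_moves(
  targets=[
    [-1,[0.37,0,0.2],[0,0,0]],
    [-1,[0,0,0],[0,0,0]],
    [-1,[0,0,0],[0,0,0]],
  ],
)

```text
t: 42.38
ee_pos: [528.1, 12.3, 125.4]
orientation: [-2.4, -2.026, 0.002]
ft_force: [-0.0, 0.1, -1.1]
width: 55.4
grasp_force: 30.0
```

Run:
```python
from h import *
plan(529.3,13,60,-9.6)
c=cam("wrist"); save(c,"w11.png",(130,80,390,275),f=3)
import pickle; pickle.dump((c,ctrl.get_obs()),open("w11.pkl","wb"))
```

```text
t 42.38 p [528.1  12.3 125.4] rv [-2.400e+00 -2.026e+00  2.000e-03] F [-0.   0.1 -1.1] w 55.4 g 30.0
yaw -9.66 shift/50 [0.018 0.023 1.309] wz -0.001 tilt [-0.0012 -0.0002]
```

View pics/w11.png

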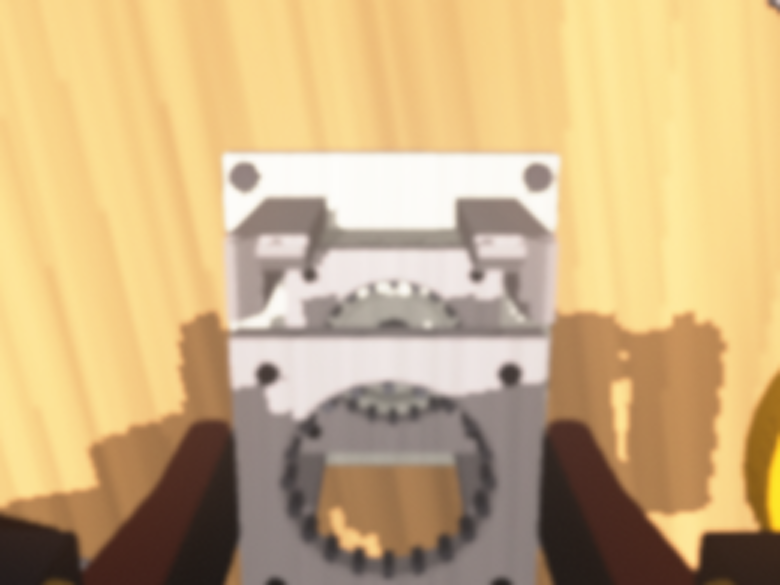

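The second ring is held just like the first, edge at (230-550, 335). The first ring is seated in the nest, its holes at (310,275) and (477,275).

>>> apply_moves(
  targets=[
    [-1,[0.016,0.022,0],[0,0,0]],
    [-1,[0,0,0.3],[0,0,0]],
    [-1,[0,0,0.2],[0,0,0]],
    [-1,[0,0,0.2],[0,0,0]],
    [-1,[0,0,0.15],[0,0,0]],
    [-1,[0,0,0],[0,0,0]],
  ],
)

```text
t: 43.18
ee_pos: [529.4, 13.5, 82.6]
orientation: [-2.399, -2.027, 0.002]
ft_force: [0.3, -0.1, -0.9]
width: 55.6
grasp_force: 30.0
```

>>> apply_moves(
  targets=[
    [-1,[0,0,0.15],[0,0,0]],
    [-1,[0,0,0.15],[0,0,0]],
    [-1,[0,0,0.1],[0,0,0]],
    [-1,[0,0,0],[0,0,0]],
    [-1,[0,0,0],[0,0,0]],
  ],
)

```text
t: 43.8
ee_pos: [529.6, 13.5, 63.2]
orientation: [-2.4, -2.027, 0.001]
ft_force: [-0.7, -1.3, -1.6]
width: 55.7
grasp_force: 30.0
```

>>> apply_moves(
  targets=[
    [-1,[0,0,0.08],[0,0,0]],
    [-1,[0,0,0.03],[0,0,0]],
    [-1,[0,0,0.02],[0,0,0]],
    [-1,[0,0,0],[0,0,0]],
  ],
)

```text
t: 44.3
ee_pos: [530.0, 13.4, 56.9]
orientation: [2.4, 2.027, 0.0]
ft_force: [0.1, -3.9, -0.6]
width: 55.6
grasp_force: 30.0
```

>>> apply_moves(
  targets=[
    [-1,[-0.01,0,0],[0,0,0]],
    [-1,[0,0,0.01],[0,0,0]],
    [-1,[0,0,0.006],[0,0,0]],
    [-1,[0,0,0],[0,0,0]],
  ],
)

```text
t: 44.8
ee_pos: [529.7, 13.2, 56.3]
orientation: [-2.4, -2.027, -0.0]
ft_force: [-1.5, 0.6, 5.1]
width: 55.4
grasp_force: 30.0
```

>>> apply_moves(
  targets=[
    [0.68,[0,0,0],[0,0,0]],
    [0.68,[0,0,0],[0,0,0]],
    [0.68,[0,0,0],[0,0,0]],
    [0.68,[0,0,-0.3],[0,0,0]],
    [0.68,[0,0,-0.6],[0,0,0]],
    [0.68,[0,0,-0.7],[0,0,0]],
    [0.68,[0,0,-0.2],[0,0,0]],
    [0.68,[0,0,0],[0,0,0]],
  ],
)

```text
t: 45.8
ee_pos: [530.1, 13.0, 146.8]
orientation: [2.399, 2.026, 0.002]
ft_force: [-0.5, -0.1, -0.0]
width: 73.8
grasp_force: 0.0
```

>>> apply_moves(
  targets=[
    [0,[-0.71,0.265,0],[0,0,0]],
    [0,[-0.71,0.265,0],[0,0,0]],
    [0,[-0.71,0.265,0],[0,0,0]],
    [0,[-0.71,0.265,0],[0,0,0]],
    [0,[-0.71,0.265,0],[0,0,0]],
    [0,[-0.71,0.265,0],[0,0,0]],
    [0,[0,0,0],[0,0,0]],
    [0,[0,0,0],[0,0,0]],
  ],
)

```text
t: 46.8
ee_pos: [571.4, -209.6, 144.7]
orientation: [-2.399, -2.025, 0.002]
ft_force: [-0.3, 0.1, 0.2]
width: 44.0
grasp_force: 0.0
```

Run:
```python
from h import *
import pickle
o=st(); c=cam("wrist"); pickle.dump((c,o),open("w12.pkl","wb"))
save(c,"w12.png",f=1.5)
for r in ctrl.pinpoint("cover","wrist")[:3]: print(round(r["score"],2),np.round(r["xy"]),np.round(atz(c,r["xy"],4),1))
for m in ctrl.masks_of("cover","wrist")[:1]: print(m["bbox"])
s=cam("scene"); r=ctrl.pinpoint("cover","scene")[:2]; print([(q["score"],q["xy"],atz(s,q["xy"],4)) for q in r])
```

```text
t 46.80 p [ 571.4 -209.6  144.7] rv [-2.399e+00 -2.025e+00  2.000e-03] F [-0.3  0.1  0.2] w 44.0 g 0.0
0.79 [260. 107.] [ 583.6 -139.8    4. ]
[231.5, 77.8, 292.7, 139.6]
[(0.75, [181.8, 208.0], array([ 581.54955621, -136.82266888,    4.        ]))]
```

View pics/w12.png

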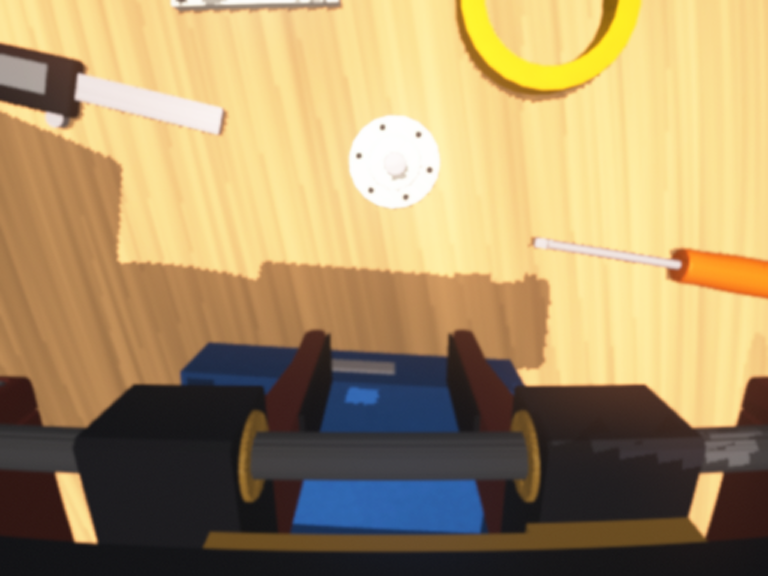

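The cover stands shaft up at px (263,107), with its disc round and the shaft tip at (264,110). No look-alike is near it. That view was over the picture allowance, so from here I go by numbers only.

Run:
```python
from h import *
import pickle
c,o=pickle.load(open("w12.pkl","rb"))
cam("wrist"); m=ctrl.masks_of("cover","wrist")[0]
k,_=cv2.findContours(m["region"].astype(np.uint8),cv2.RETR_EXTERNAL,cv2.CHAIN_APPROX_NONE); k=max(k,key=len)
P=np.array([atz(c,p[0],12)[:2] for p in k]).astype(np.float32); print(cv2.minEnclosingCircle(P),cv2.fitEllipse(P))
g=cv2.cvtColor(c["img"],cv2.COLOR_BGR2HSV); M=((g[...,1]<50)&(g[...,2]>180)).astype(np.uint8); M[:, :225]=0;M[:,300:]=0;M[:70]=0;M[145:]=0
k,_=cv2.findContours(M,cv2.RETR_EXTERNAL,cv2.CHAIN_APPROX_NONE); k=max(k,key=len)
P=np.array([atz(c,p[0],12)[:2] for p in k]).astype(np.float32); print(cv2.fitEllipse(P))
(x,y),_,_=cv2.fitEllipse(P); plan(x,y,24,-9.6)
print("shaft tip z48",atz(c,np.array((395,164))/1.5-.33,48))
```

```text
((584.4395141601562, -141.31895446777344), 28.580427169799805) ((584.7251586914062, -141.66012573242188), (53.137020111083984, 55.54314041137695), 165.1766815185547)
((585.817626953125, -141.39706420898438), (55.477481842041016, 55.62908172607422), 110.65230560302734)
t 47.15 p [ 572.5 -209.6  146.1] rv [-2.399 -2.028 -0.   ] F [-0.5  0.3 -0. ] w 43.7 g 0.0
yaw -9.58 shift/50 [1.39  0.035 2.443] wz 0.000 tilt [0. 0.]
shaft tip z48 [ 585.76779888 -141.81489984   48.        ]
```

>>> apply_moves(
  targets=[
    [0,[0.7,0.015,0],[0,0,0]],
    [0,[0.69,0.015,0.3],[0,0,0]],
    [0,[0,0,0.7],[0,0,0]],
    [0,[0,0,0.7],[0,0,0]],
    [0,[0,0,0.5],[0,0,0]],
    [0,[0,0,0.2],[0,0,0]],
    [0,[0,0,0.08],[0,0,0]],
    [0,[0,0,0],[0,0,0]],
  ],
)

```text
t: 48.15
ee_pos: [586.1, -142.1, 22.7]
orientation: [2.399, 2.027, 0.001]
ft_force: [0.2, 0.4, 0.3]
width: 43.7
grasp_force: 0.0
```

Run:
```python
from h import *
plan(585.6,-141.4,22,-9.6)
```

```text
t 48.15 p [ 586.1 -142.1   22.7] rv [2.399e+00 2.027e+00 1.000e-03] F [0.2 0.4 0.3] w 43.7 g 0.0
yaw -9.63 shift/50 [ 0.012 -0.012  0.015] wz -0.000 tilt [ 0.001  -0.0003]
```

>>> apply_moves(
  targets=[
    [0,[0.012,-0.01,0.01],[0,0,0]],
    [-1,[0,0,0],[0,0,0]],
    [-1,[0,0,0],[0,0,0]],
    [-1,[0,0,0],[0,0,0]],
    [-1,[0,0,0],[0,0,0]],
    [-1,[0,0,0],[0,0,0]],
    [-1,[0,0,-0.1],[0,0,0]],
    [-1,[0,0,0],[0,0,0]],
  ],
)

```text
t: 49.15
ee_pos: [585.3, -141.3, 26.9]
orientation: [2.4, 2.027, 0.0]
ft_force: [0.1, -0.3, -0.9]
width: 12.2
grasp_force: 30.0
```

>>> apply_moves(
  targets=[
    [-1,[0,0,-0.3],[0,0,0]],
    [-1,[0,0,-0.6],[0,0,0]],
    [-1,[0,0,-0.7],[0,0,0]],
    [-1,[0,0,-0.6],[0,0,0]],
    [-1,[0,0,-0.2],[0,0,0]],
    [-1,[0,0,0],[0,0,0]],
    [-1,[0,0,0],[0,0,0]],
  ],
)

```text
t: 50.02
ee_pos: [584.4, -141.1, 145.4]
orientation: [-2.399, -2.026, 0.002]
ft_force: [-0.3, -0.0, -1.7]
width: 12.5
grasp_force: 30.0
```

Run:
```python
from h import *
plan(529.2,13,142,-9.6); print(ctrl.get_obs()["moment"])
```

```text
t 50.02 p [ 584.4 -141.1  145.4] rv [-2.399e+00 -2.026e+00  2.000e-03] F [-0.3 -0.  -1.7] w 12.5 g 30.0
yaw -9.63 shift/50 [ 2.854 -1.603  0.072] wz -0.000 tilt [-0.002   0.0005]
[-0.02601442 -0.0024528   0.0582881 ]
```

>>> apply_moves(
  targets=[
    [-1,[0.4,-0.22,0],[0,0,0]],
    [-1,[0.7,-0.4,0],[0,0,0]],
    [-1,[0.7,-0.4,0],[0,0,0]],
    [-1,[0.7,-0.4,0],[0,0,0]],
    [-1,[0.34,-0.18,0.3],[0,0,0]],
    [-1,[0,0,0.2],[0,0,0]],
    [-1,[0,0,0],[0,0,0]],
    [-1,[0,0,0],[0,0,0]],
  ],
)

```text
t: 51.02
ee_pos: [530.5, 11.2, 121.4]
orientation: [2.401, 2.026, -0.0]
ft_force: [0.5, 0.4, -1.5]
width: 12.7
grasp_force: 30.0
```

Run:
```python
from h import *
plan(529.2,12.4,80,-9.6)
c=cam("wrist"); o=ctrl.get_obs(); Rm=R.from_rotvec(o["orientation"]).as_matrix(); p0=np.array(o["ee_pos"])
# disc far edge vs plate: bright-pixel extents of cover mask
for l in("cover","nest"):
    m=ctrl.masks_of(l,"wrist"); print(l,[(round(q["score"],2),np.round(q["bbox"])) for q in m[:2]])
m=ctrl.masks_of("cover","wrist")
if m:
    M=m[0]["region"]; zz=p0[2]-10  # disc top level
    P=np.array([Rm.T@(atz(c,(u,v),zz)-p0) for v,u in np.argwhere(M)]); print("cover extents tool x",P[:,0].min(),P[:,0].max(),"y",P[:,1].min(),P[:,1].max())
save(c,"w13.png")
```

```text
t 51.02 p [530.5  11.2 121.4] rv [ 2.401  2.026 -0.   ] F [ 0.5  0.4 -1.5] w 12.7 g 30.0
yaw -9.70 shift/50 [ 0.019 -0.03   0.827] wz -0.001 tilt [-0.     -0.0001]
cover []
nest [(0.86, array([198., 129., 313., 259.])), (0.54, array([233., 155., 284., 183.]))]
```

>>> apply_moves(
  targets=[
    [-1,[0.019,-0.028,0],[0,0,0]],
    [-1,[0,0,0.15],[0,0,0]],
    [-1,[0,0,0.2],[0,0,0]],
    [-1,[0,0,0.15],[0,0,0]],
    [-1,[0,0,0.1],[0,0,0]],
    [-1,[0,0,0],[0,0,0]],
  ],
)

```text
t: 51.98
ee_pos: [528.5, 13.2, 91.0]
orientation: [-2.4, -2.027, 0.001]
ft_force: [0.2, 0.3, -1.9]
width: 12.6
grasp_force: 30.0
```

Run:
```python
from h import *
plan(529.2,12.4,80,-9.6)
```

```text
t 51.98 p [528.5  13.2  91. ] rv [-2.400e+00 -2.027e+00  1.000e-03] F [ 0.2  0.3 -1.9] w 12.6 g 30.0
yaw -9.63 shift/50 [-0.014  0.016  0.22 ] wz -0.000 tilt [-0.001 -0.   ]
```

>>> apply_moves(
  targets=[
    [-1,[-0.008,0.01,0.06],[0,0,0]],
    [-1,[0,0,0.06],[0,0,0]],
    [-1,[0,0,0.05],[0,0,0]],
    [-1,[0,0,0],[0,0,0]],
  ],
)

```text
t: 52.48
ee_pos: [529.2, 12.7, 82.9]
orientation: [-2.4, -2.027, 0.0]
ft_force: [-0.4, 0.5, -1.5]
width: 12.5
grasp_force: 30.0
```

>>> apply_moves(
  targets=[
    [-1,[0,0,0.03],[0,0,0]],
    [-1,[0,0,0.02],[0,0,0]],
    [-1,[0,0,0],[0,0,0]],
  ],
)

```text
t: 52.85
ee_pos: [529.2, 12.7, 80.5]
orientation: [-2.4, -2.027, 0.0]
ft_force: [-0.6, -0.5, -1.4]
width: 12.5
grasp_force: 30.0
```

>>> apply_moves(
  targets=[
    [-1,[0,0,0.01],[0,0,0]],
    [-1,[0,0,0.006],[0,0,0]],
    [-1,[0,0,0],[0,0,0]],
  ],
)

```text
t: 53.22
ee_pos: [529.3, 12.8, 79.8]
orientation: [-2.4, -2.027, 0.0]
ft_force: [-0.5, 0.4, -1.0]
width: 12.1
grasp_force: 30.0
```

>>> apply_moves(
  targets=[
    [-1,[0,0,0.008],[0,0,0]],
    [-1,[0,0,0.006],[0,0,0]],
    [-1,[0,0,0],[0,0,0]],
  ],
)

```text
t: 53.6
ee_pos: [529.5, 12.7, 79.5]
orientation: [2.4, 2.027, 0.0]
ft_force: [-0.9, -0.9, 5.6]
width: 12.2
grasp_force: 30.0
```

Seated at 79.5 (5.6 N). Releasing and lifting.

>>> apply_moves(
  targets=[
    [-0.3,[0,0,0],[0,0,0]],
    [-0.3,[0,0,0],[0,0,0]],
    [-0.3,[0,0,0],[0,0,0]],
    [-0.3,[0,0,-0.2],[0,0,0]],
    [-0.3,[0,0,-0.5],[0,0,0]],
    [0,[0,0,-0.7],[0,0,0]],
    [0,[0,0,-0.8],[0,0,0]],
    [0,[0,0,-0.2],[0,0,0]],
  ],
)

```text
t: 54.6
ee_pos: [530.8, 12.7, 202.1]
orientation: [2.398, 2.025, 0.006]
ft_force: [0.6, -1.0, -0.3]
width: 43.6
grasp_force: 0.0
```

>>> apply_moves(
  targets=[
    [0,[-0.5,0,0],[0,0,0]],
    [0,[-0.9,0,0],[0,0,0]],
    [0,[0,0,0],[0,0,0]],
    [0,[0,0,0],[0,0,0]],
    [0,[0,0,0],[0,0,0]],
  ],
)

```text
t: 55.22
ee_pos: [517.6, -55.5, 198.8]
orientation: [-2.399, -2.028, 0.0]
ft_force: [-0.9, -0.3, 0.2]
width: 44.0
grasp_force: 0.0
```

Run:
```python
from h import *
o=st(); Rs=[]
for n in("wrist","scene","side"):
    c=cam(n); r=ctrl.pinpoint("cover",n)
    print(n,[(round(q["score"],2),np.round(q["xy"],1),atz(c,q["xy"],62).round(1)) for q in r[:2]],"expected px",proj(c,(529.2,12.6,62)).round(1))
    if n=="wrist":
        g=cv2.cvtColor(c["img"],cv2.COLOR_BGR2GRAY); u=proj(c,(529.2,12.6,70)); s=56/ (np.array(o["ee_pos"])[2]+163-70)
        m=ctrl.masks_of("cover",n)[:1]
        for q in m:
            k,_=cv2.findContours(q["region"].astype(np.uint8),cv2.RETR_EXTERNAL,cv2.CHAIN_APPROX_NONE); k=max(k,key=len)
            P=np.array([atz(c,p[0],70)[:2] for p in k]).astype(np.float32); print("disc",q["bbox"],cv2.fitEllipse(P))
    if r: Rs.append(ray(c,r[0]["xy"]))
print(tri(Rs))
```

```text
t 55.23 p [517.6 -55.5 198.8] rv [-2.399 -2.028  0.   ] F [-0.9 -0.3  0.2] w 44.0 g 0.0
wrist [(0.98, array([259. , 107.9]), array([528.8,  13.2,  62. ]))] expected px [259.5 108.5]
disc [228.7, 79.2, 291.1, 137.6] ((529.3825073242188, 12.392314910888672), (53.04551696777344, 54.12200164794922), 9.917892456054688)
scene [(0.9, array([247.6, 193. ]), array([522.5,   9.5,  62. ]))] expected px [247.6 195.3]
side [(0.76, array([255.9, 198.3]), array([528.6,  15.7,  62. ]))] expected px [256.6 198.9]
[527.59298879  12.43269061  66.69899126]
```

The cover is centred and at height. Fetching the tray.

>>> apply_moves(
  targets=[
    [0,[0.92,-0.179,0],[0,0,0]],
    [0,[0.92,-0.179,0],[0,0,0]],
    [0,[0.92,-0.179,0],[0,0,0]],
    [0,[0.92,-0.179,0],[0,0,0]],
    [0,[0.92,-0.179,0],[0,0,0]],
    [0,[0.92,-0.179,0],[0,0,0]],
    [0,[0.92,-0.179,0],[0,0,0]],
    [0,[0.92,-0.179,0],[0,0,0]],
  ],
)

```text
t: 56.58
ee_pos: [508.3, 320.2, 199.1]
orientation: [2.4, 2.027, 0.0]
ft_force: [0.2, -0.8, -0.5]
width: 44.0
grasp_force: 0.0
```

>>> apply_moves(
  targets=[
    [0,[0,0,0],[0,0,-0.109]],
    [0,[0,0,0],[0,0,-0.109]],
    [0,[0,0,0],[0,0,-0.109]],
    [0,[0,0,0],[0,0,-0.109]],
    [0,[0,0,0],[0,0,-0.109]],
    [0,[0,0,0],[0,0,-0.109]],
    [0,[0,0,0],[0,0,-0.109]],
    [0,[0,0,0],[0,0,-0.109]],
  ],
)

```text
t: 57.58
ee_pos: [508.4, 318.6, 199.0]
orientation: [-0.568, -3.09, 0.0]
ft_force: [0.5, 1.1, -1.1]
width: 43.9
grasp_force: 0.0
```

>>> apply_moves(
  targets=[
    [0,[0,0,0],[0,0,-0.109]],
    [0,[0,0,0],[0,0,-0.109]],
    [0,[0,0,0],[0,0,-0.107]],
    [0,[0,0,0],[0,0,0]],
    [0,[0,0,0],[0,0,0]],
  ],
)

```text
t: 58.2
ee_pos: [508.5, 318.6, 199.0]
orientation: [0.217, -3.134, -0.0]
ft_force: [-0.6, -0.5, 1.2]
width: 44.1
grasp_force: 0.0
```

Run:
```python
from h import *
plan(508.6,319.3,58.5,98.1)
```

```text
t 58.20 p [508.5 318.6 199. ] rv [ 0.217 -3.134 -0.   ] F [-0.6 -0.5  1.2] w 44.1 g 0.0
yaw 97.92 shift/50 [-0.004  0.014  2.811] wz -0.002 tilt [-0.  0.]
```

>>> apply_moves(
  targets=[
    [0,[0,0.014,0.4],[0,0,-0.002]],
    [0,[0,0,0.8],[0,0,0]],
    [0,[0,0,0.8],[0,0,0]],
    [0,[0,0,0.5],[0,0,0]],
    [0,[0,0,0.31],[0,0,0]],
    [0,[0,0,0],[0,0,0]],
    [-1,[0,0,0],[0,0,0]],
    [-1,[0,0,0],[0,0,0]],
  ],
)

```text
t: 59.2
ee_pos: [509.2, 319.7, 59.8]
orientation: [-0.226, 3.132, 0.002]
ft_force: [-0.2, -0.1, 0.3]
width: 27.4
grasp_force: 0.0
```

>>> apply_moves(
  targets=[
    [-1,[0,0,0],[0,0,0]],
    [-1,[0,0,0],[0,0,0]],
    [-1,[0,0,-0.04],[0,0,0]],
    [-1,[0,0,-0.1],[0,0,0]],
    [-1,[0,0,-0.2],[0,0,0]],
    [-1,[0,0,-0.4],[0,0,0]],
    [-1,[0,0,-0.4],[0,0,0]],
    [-1,[0,0,-0.4],[0,0,0]],
  ],
)

```text
t: 60.2
ee_pos: [508.8, 319.4, 137.7]
orientation: [-0.227, 3.132, 0.001]
ft_force: [-0.4, 0.0, -3.1]
width: 13.6
grasp_force: 30.0
```

>>> apply_moves(
  targets=[
    [-1,[0,0,-0.4],[0,0,0]],
    [-1,[0,0,-0.4],[0,0,0]],
    [-1,[0,0,-0.4],[0,0,0]],
    [-1,[0,0,-0.2],[0,0,0]],
    [-1,[0,0,0],[0,0,0]],
  ],
)

```text
t: 60.82
ee_pos: [508.8, 319.5, 206.9]
orientation: [-0.227, 3.131, 0.002]
ft_force: [0.5, 0.6, -3.0]
width: 13.9
grasp_force: 30.0
```

Run:
```python
from h import *
plan(521.5,-343.5,205,77.2)
```

```text
t 60.83 p [508.8 319.5 206.9] rv [-2.270e-01  3.131e+00  2.000e-03] F [ 0.5  0.6 -3. ] w 13.9 g 30.0
yaw 98.28 shift/50 [  1.659 -13.158   0.023] wz 0.234 tilt [0.0019 0.0011]
```

>>> apply_moves(
  targets=[
    [-1,[0.025,-0.2,0],[0,0,0]],
    [-1,[0.05,-0.4,0],[0,0,0]],
    [-1,[0.08,-0.65,0],[0,0,0]],
    [-1,[0.1,-0.8,0],[0,0,0]],
    [-1,[0.1,-0.8,0],[0,0,0]],
    [-1,[0.1,-0.8,0],[0,0,0]],
    [-1,[0.1,-0.8,0],[0,0,0]],
    [-1,[0.1,-0.8,0],[0,0,0]],
  ],
)

```text
t: 61.82
ee_pos: [512.8, 52.2, 205.0]
orientation: [0.226, -3.132, 0.0]
ft_force: [0.4, -0.2, -2.0]
width: 13.7
grasp_force: 30.0
```

>>> apply_moves(
  targets=[
    [-1,[0.1,-0.8,0],[0,0,0]],
    [-1,[0.1,-0.8,0],[0,0,0]],
    [-1,[0.1,-0.8,0],[0,0,0]],
    [-1,[0.1,-0.8,0],[0,0,0]],
    [-1,[0.1,-0.8,0],[0,0,0]],
    [-1,[0.1,-0.8,0],[0,0,0]],
    [-1,[0.1,-0.8,0],[0,0,0]],
    [-1,[0.1,-0.8,0],[0,0,0]],
  ],
)

```text
t: 62.82
ee_pos: [518.7, -269.7, 204.9]
orientation: [0.225, -3.132, -0.001]
ft_force: [-0.6, 0.1, -3.4]
width: 13.7
grasp_force: 30.0
```

>>> apply_moves(
  targets=[
    [-1,[0.1,-0.8,0],[0,0,0]],
    [-1,[0.06,-0.5,0],[0,0,0.05]],
    [-1,[0.02,-0.2,0],[0,0,0.07]],
    [-1,[0,0,0],[0,0,0.07]],
    [-1,[0,0,0],[0,0,0.044]],
    [-1,[0,0,0],[0,0,0]],
    [-1,[0,0,0],[0,0,0]],
  ],
)

```text
t: 63.7
ee_pos: [520.7, -343.5, 205.2]
orientation: [-0.348, -3.121, -0.0]
ft_force: [-0.3, 0.3, -2.7]
width: 13.8
grasp_force: 30.0
```

Run:
```python
from h import *
plan(521.5,-343.4,85.7,77.25)
```

```text
t 63.70 p [ 520.7 -343.5  205.2] rv [-0.348 -3.121 -0.   ] F [-0.3  0.3 -2.7] w 13.8 g 30.0
yaw 77.27 shift/50 [-0.018  0.004  2.39 ] wz 0.000 tilt [-0.0007  0.0004]
```

>>> apply_moves(
  targets=[
    [-1,[-0.012,0,0.2],[0,0,0]],
    [-1,[0,0,0.5],[0,0,0]],
    [-1,[0,0,0.6],[0,0,0]],
    [-1,[0,0,0.4],[0,0,0]],
    [-1,[0,0,0.2],[0,0,0]],
    [-1,[0,0,0],[0,0,0]],
    [-1,[0,0,0],[0,0,0]],
  ],
)

```text
t: 64.58
ee_pos: [522.6, -343.8, 111.5]
orientation: [0.349, 3.121, -0.001]
ft_force: [0.5, -0.3, -2.0]
width: 13.8
grasp_force: 30.0
```

Run:
```python
from h import *
plan(521.5,-343.4,85.7,77.25)
```

```text
t 64.58 p [ 522.6 -343.8  111.5] rv [ 3.490e-01  3.121e+00 -1.000e-03] F [ 0.5 -0.3 -2. ] w 13.8 g 30.0
yaw 77.22 shift/50 [0.025 0.002 0.515] wz -0.000 tilt [ 0.0013 -0.0009]
```

>>> apply_moves(
  targets=[
    [-1,[0.014,0,0.1],[0,0,0]],
    [-1,[0,0,0.1],[0,0,0]],
    [-1,[0,0,0.1],[0,0,0]],
    [-1,[0,0,0],[0,0,0]],
  ],
)

```text
t: 65.08
ee_pos: [521.0, -343.0, 95.0]
orientation: [-0.349, -3.121, -0.001]
ft_force: [-0.0, 0.1, -2.8]
width: 14.1
grasp_force: 30.0
```

Run:
```python
from h import *
plan(521.5,-343.4,85.7,77.25)
```

```text
t 65.08 p [ 521. -343.   95.] rv [-3.490e-01 -3.121e+00 -1.000e-03] F [-0.   0.1 -2.8] w 14.1 g 30.0
yaw 77.22 shift/50 [-0.012 -0.006  0.185] wz -0.000 tilt [-0.0009  0.0006]
```

In the mouth with no side force. Lowering slowly to the rim.

>>> apply_moves(
  targets=[
    [-1,[0,0,0.08],[0,0,0]],
    [-1,[0,0,0.05],[0,0,0]],
    [-1,[0,0,0.03],[0,0,0]],
    [-1,[0,0,0],[0,0,0]],
  ],
)

```text
t: 65.58
ee_pos: [521.3, -343.2, 87.5]
orientation: [-0.35, -3.122, -0.0]
ft_force: [0.1, 0.1, -2.4]
width: 13.6
grasp_force: 30.0
```

>>> apply_moves(
  targets=[
    [-1,[0,0,0.02],[0,0,0]],
    [-1,[0,0,0.015],[0,0,0]],
    [-1,[0,0,0.005],[0,0,0]],
    [-1,[0,0,0],[0,0,0]],
  ],
)

```text
t: 66.08
ee_pos: [521.4, -343.2, 86.2]
orientation: [0.35, 3.122, -0.0]
ft_force: [-2.6, 1.7, 4.9]
width: 13.7
grasp_force: 30.0
```

Seated at 86.2, as expected (59.2 + 27). Releasing and retreating.

>>> apply_moves(
  targets=[
    [0,[0,0,0],[0,0,0]],
    [0,[0,0,0],[0,0,0]],
    [0,[0,0,0],[0,0,0]],
    [0,[0,0,0],[0,0,0]],
    [0,[0,0,-0.3],[0,0,0]],
    [0,[0,0,-0.7],[0,0,0]],
    [0,[0,0,-0.8],[0,0,0]],
    [0,[0,0,-0.6],[0,0,0]],
  ],
)

```text
t: 67.08
ee_pos: [521.9, -343.5, 208.5]
orientation: [0.349, 3.12, -0.002]
ft_force: [-0.3, 0.5, -0.4]
width: 43.7
grasp_force: 0.0
```

>>> apply_moves(
  targets=[
    [0,[-0.7,0,-0.5],[0,0,0]],
    [0,[-0.7,0,0],[0,0,0]],
    [0,[0,0,0],[0,0,0]],
    [0,[0,0,0],[0,0,0]],
  ],
)

```text
t: 67.58
ee_pos: [588.8, -358.3, 230.5]
orientation: [-0.349, -3.121, -0.001]
ft_force: [0.3, 0.8, 0.5]
width: 44.2
grasp_force: 0.0
```

Run:
```python
from h import *
st()
for n in("wrist","side","scene"):
    c=cam(n)
    for l,z,e in(("tray",30,(521.6,-343,30)),("cover",62,(529.2,12.6,62)),("tray_handle",104,(521.6,-343,104))):
        r=ctrl.pinpoint(l,n); print(n,l,[(round(q["score"],2),atz(c,q["xy"],z).round(1)) for q in r[:2]])
    for m in ctrl.masks_of("tray",n)[:1]:
        k,_=cv2.findContours(m["region"].astype(np.uint8),cv2.RETR_EXTERNAL,cv2.CHAIN_APPROX_NONE); k=max(k,key=len)
        print("mask",cv2.minAreaRect(np.array([atz(c,p[0],50)[:2] for p in k]).astype(np.float32)))
```

```text
t 67.58 p [ 588.8 -358.3  230.5] rv [-3.490e-01 -3.121e+00 -1.000e-03] F [0.3 0.8 0.5] w 44.2 g 0.0
wrist tray [(0.58, array([ 521.2, -340.6,   30. ]))]
wrist cover []
wrist tray_handle [(0.56, array([ 521.1, -340.7,  104. ]))]
mask ((522.2034912109375, -343.9435729980469), (163.37298583984375, 218.8411102294922), 77.20065307617188)
side tray [(0.75, array([ 533.1, -342.9,   30. ]))]
side cover [(0.78, array([536.7,  27.4,  62. ]))]
side tray_handle [(0.59, array([ 515.8, -344.8,  104. ]))]
mask ((521.3880004882812, -342.4202880859375), (164.58438110351562, 224.0188751220703), 77.00897216796875)
scene tray [(0.87, array([ 515.1, -348.6,   30. ])), (0.4, array([ 440.9, -431.2,   30. ]))]
scene cover [(0.7, array([726. , -32.9,  62. ]))]
scene tray_handle [(0.6, array([ 522.8, -337.5,  104. ])), (0.28, array([564.3,  31.6, 104. ]))]
mask ((517.6483154296875, -345.4106140136719), (166.22293090820312, 223.86703491210938), 76.83561706542969)
```

The tray is back in place. The side view of the cover reads slightly differently from before, so I'll check it from close by.

>>> apply_moves(
  targets=[
    [0,[0.17,0.87,0],[0,0,0]],
    [0,[0.17,0.87,0],[0,0,0]],
    [0,[0.17,0.87,0],[0,0,0]],
    [0,[0.17,0.87,0],[0,0,0]],
    [0,[0.17,0.87,0],[0,0,0]],
    [0,[0.17,0.87,0],[0,0,0]],
    [0,[0.17,0.87,0],[0,0,0]],
    [0,[0.17,0.87,0],[0,0,0]],
  ],
)

```text
t: 69.32
ee_pos: [600.3, -2.8, 230.7]
orientation: [0.35, 3.122, 0.0]
ft_force: [-0.2, -0.1, 1.1]
width: 43.7
grasp_force: 0.0
```

>>> apply_moves(
  targets=[
    [0,[0,0,0],[0,0,0]],
    [0,[0,0,0],[0,0,0]],
  ],
)

```text
t: 69.58
ee_pos: [600.3, -4.6, 230.6]
orientation: [0.349, 3.122, -0.001]
ft_force: [-0.1, -0.6, 0.1]
width: 44.3
grasp_force: 0.0
```

Run:
```python
from h import *
st()
for n in("wrist","side"):
    c=cam(n)
    r=ctrl.pinpoint("cover",n); print(n,[(round(q["score"],2),atz(c,q["xy"],62).round(1)) for q in r[:2]])
    for q in ctrl.masks_of("cover",n)[:1]:
        k,_=cv2.findContours(q["region"].astype(np.uint8),cv2.RETR_EXTERNAL,cv2.CHAIN_APPROX_NONE); k=max(k,key=len)
        P=np.array([atz(c,p[0],70)[:2] for p in k]).astype(np.float32); print("disc",cv2.fitEllipse(P))
    if n=="wrist": 
        v,f,_=sqfit(c,(529,12.5),100,10,-9.5); print("plate",v.round(2),f); save(c,"w14.png")
        print("shaft expect",proj(c,(529.2,12.6,106)),"base",proj(c,(529.2,12.6,76)))
    if n=="side": print("expect",proj(c,(529.2,12.6,62)),r[0]["xy"] if r else None)
```

```text
t 69.58 p [600.3  -4.6 230.6] rv [ 3.490e-01  3.122e+00 -1.000e-03] F [-0.1 -0.6  0.1] w 44.3 g 0.0
wrist [(0.94, array([527.6,   8.9,  62. ]))]
disc ((529.570556640625, 12.378955841064453), (53.32166290283203, 55.228660583496094), 126.07547760009766)
plate [528.43  12.63  -9.73 100.7 ] -235.741943359375
shaft expect [260.95542767 104.68388129] base [260.77983724 104.57140713]
side [(0.51, array([527.6,   9. ,  62. ]))]
disc ((654.7189331054688, -100.01087951660156), (95.46985626220703, 112.3346176147461), 132.72836303710938)
expect [256.64727919 198.90038472] [256.8, 199.9]
```

The cover is still centred in the nest, with its disc at (529.6, 12.4). Handing in.

```bash
python3 -c "
from workcell import ctrl
print(ctrl.close_job())"
```

```text
the job is handed in; nothing more can be done
None
```

The gearbox is stacked in the nest (input block, both ring plates that were in the box, then the cover shaft up) and the tray is back on its box; the job is handed in, the result isn't known yet, and I viewed 15 pictures, one over the limit of 14.

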